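Load the vial-block shaker and close its counterweighted hood

ROBOT

A 6-joint arm with a two-finger parallel gripper is mounted at the origin on the work surface. World frame = base frame: x ahead of the robot, y to its left, z up, the work surface at z = 0. Lengths are in mm, angles in rad, forces in N, time in s.
With the tool pointing down it reaches from about 350 to 975 mm from the base axis. Payload 7.1 kg.
Tool frame: the origin (TCP) lies at the centre of the arm's flange, where the gripper is bolted on; the fingertips stand 182 mm ahead of it and the grasp point (between the pads) lies 163 mm ahead of it; z points along the fingers, y is the line along which they close (so a half turn about z gives the same grasp; the last joint's range is limited). The gripper opens to 88 mm and grips with 3 to 60 N. Pads are 20 mm wide; open, the fingers measure 115 mm over their backs; the gripper's body (75 mm by 178 mm) begins 61 mm behind the grasp point.
Start: joints at [1.221, 0.423, 1.63, -0, 1.089, -0.019], TCP at [202.968, 591.109, 404.675] pointing down, gripper open.
Joint ranges: [-3, 3], [-0.9, 2.11], [0.09, 2.58], [-1.31, 4.45], [0.11, 2.69], [-2.54, 2.54]. Speed limits (rad/s): [2.39, 2.39, 3.01, 3.14, 3.14, 3.14].

INTERFACE

Orientations are given as a rotation vector (axis times angle).
In Python, from workcell import readout, get_image, ctrl gives the robot as it stands.
- The arm moves only by the tool step_arm, never from a script. Its argument "targets" is a list that holds one entry, the list of rows, each a list of 7 numbers: the shift along the world's x, y, z as a fraction of full scale, then the turn, a rotation vector about the world's x, y, z as a fraction of full scale, then the opening, from 0 (shut) to 1 (fully open). In form: [[[dx, dy, dz, wx, wy, wz, claw], ...]]. A call has exactly 5 rows; each row shifts and turns the commanded pose from where the row before left it; what a row does not reach is not made up. Full scale, the value 1, is 0.05 m for a shift and 4 degrees for a turn. A row lasts 1/8 s, in which the tool goes at most 62.5 mm and 10.7 degrees, less where a joint would pass 70% of its speed; a pose out of reach is approached as far as the arm can. A call with a number of a shift or a turn outside -1 to 1 is refused whole. A call with a gripper value outside its range is refused whole. The fingers move at their own pace and stop on an object; the grip force is fixed at half the most. Time passes only in rows, so rows that do not move let the fingers close, or fill a call up. It gives the time, the measured TCP pose, the force, the opening and the grip force at its end, in the units of the state.
- readout.get_obs(): the state, without advancing time (a new reading comes with each control period).
- get_image(name): name is "scene" or "side" or "wrist"; returns a dict with "pixels" (420x560x3 uint8, red, green, blue), "intrinsics" (3x3 intrinsics, pixels), "k1" (the pictures are not rectified: a ray, as slopes to the right and down, at radius r is drawn at 1 + k1 r^2 times it, then the intrinsics apply), "extrinsics" (4x4, takes a point from world to camera coordinates). Camera axes: x right, y down, z forward; pixel columns grow to the right and rows downward; lengths in mm; the calibration is good to about 2 mm. A picture is of the moment at which its call begins. There is no depth.
- ctrl.close_job(): hands the job in; it is judged then, once.
The state is a dict: "t": time; "qpos": joint angles; "qvel": joint speeds; "joint_torque": joint torques, N m; "ee_pos": TCP position; "orientation": TCP orientation; "ft_force": force on the tool from outside, world axes, zero at the start; "moment": the same for the moment, N m; "width": finger opening in mm; "grasp_force": force on a finger pad.
Only numpy, scipy, OpenCV 4.12 (cv2) and the standard library are available. Lean on these libraries where they do the work, as an engineer would, in place of code of your own. Each camera call takes 0.05 s, during which the arm holds its last target. There are 200 camera calls.

TASK

Load the shaker: lift its clear counterweighted hood past the balance point so that it stays open by itself, and set every vial block from the bench down flat in a shaker pocket of its own (any pocket), each with its red-knobbed clamp lever swung fully shut over it. When all of them are locked in, bring the hood back down until it is fully closed. Leave the bottle, the carton and the beaker where they stand.

Things in the scene. Friction and masses are not known exactly. Their poses are not given: they have to be found in the camera images.
- shaker: Bench-top shaker, white housing 130 x 330 mm and 80 mm high, fixed to the bench. Its origin lies on the bench under the middle pocket; x points to its back (where the hood is hinged), y to its left, z up. Front face 80 mm before the origin. On its deck, 80 mm above the bench, are three pockets side by side, 95 mm apart along y.
- hood (a joint): Clear hood (box 140 mm deep, 326 mm wide, 102 mm high, open below) over the deck, hinged along y at the shaker's back; 0 = closed, 1.60 rad = open against its stop. Round counterweights behind the hinge. It balances near 0.75 rad (43 degrees): below that it falls shut, beyond it it falls open and rests there. It takes about 2 N at the handle to raise or to pull back; light damping.
- hood_handle (a point): Middle of the hood's blue handle: round bar 11 mm thick, 120 mm long, along y, on stubs at its ends 42 mm in front of the hood's front panel. Closed, it is 180 mm before and 88 mm above hood_hinge (169 mm above the bench, 14 mm below the hood's top) and circles about it; open, it stands uppermost, 42 mm above the front panel. It can be pinched front-to-back from above, closed or open, and turns between the fingers.
- hood_hinge (a point): Middle of the hood's hinge axis (along the shaker's y), 81 mm above the bench, 58 mm behind the shaker's origin. Its own axes turn with the hood.
- pocket0 (a point): Centre of the floor of pocket 0 (the right-hand one seen from the front (-y side)); axes as the shaker's. Takes one block, its long side along x (either way round), with 3 mm play each way, between six round-topped steel pins 16.5 mm high: two at each long side, 29 mm either way from the middle, one at each end; the middle of the long sides is free for fingers.
- pocket1 (a point): Centre of the floor of pocket 1 (the middle one); axes as the shaker's. Takes one block, its long side along x (either way round), with 3 mm play each way, between six round-topped steel pins 16.5 mm high: two at each long side, 29 mm either way from the middle, one at each end; the middle of the long sides is free for fingers.
- pocket2 (a point): Centre of the floor of pocket 2 (the left-hand one (+y side)); axes as the shaker's. Takes one block, its long side along x (either way round), with 3 mm play each way, between six round-topped steel pins 16.5 mm high: two at each long side, 29 mm either way from the middle, one at each end; the middle of the long sides is free for fingers.
- lever0 (a joint): Clamp lever of pocket 0, flat steel arm with a red knob, swings level (clockwise from above to shut) about a post at the pocket's front right: 0 = open, arm to the shaker's front; 1.57 rad = fully shut, arm to the left over the block's front end. Starts at 0 to 0.3, stays where left, needs 1.6 N at the knob. Underside 52.5 mm above the pocket floor: it clears only a block that is fully down.
- lever1 (a joint): Clamp lever of pocket 1, flat steel arm with a red knob, swings level (clockwise from above to shut) about a post at the pocket's front right: 0 = open, arm to the shaker's front; 1.57 rad = fully shut, arm to the left over the block's front end. Starts at 0 to 0.3, stays where left, needs 1.6 N at the knob. Underside 52.5 mm above the pocket floor: it clears only a block that is fully down.
- lever2 (a joint): Clamp lever of pocket 2, flat steel arm with a red knob, swings level (clockwise from above to shut) about a post at the pocket's front right: 0 = open, arm to the shaker's front; 1.57 rad = fully shut, arm to the left over the block's front end. Starts at 0 to 0.3, stays where left, needs 1.6 N at the knob. Underside 52.5 mm above the pocket floor: it clears only a block that is fully down.
- lever0_knob (a point): On the axis of the upright red knob at the end of lever 0: 16 mm diameter; the point lies 82.5 mm above the pocket floor, the knob's top 10 mm above it, and the lever arm's upper side 22 mm below it. It moves on a circle of 32 mm about lever0_pivot.
- lever1_knob (a point): On the axis of the upright red knob at the end of lever 1: 16 mm diameter; the point lies 82.5 mm above the pocket floor, the knob's top 10 mm above it, and the lever arm's upper side 22 mm below it. It moves on a circle of 32 mm about lever1_pivot.
- lever2_knob (a point): On the axis of the upright red knob at the end of lever 2: 16 mm diameter; the point lies 82.5 mm above the pocket floor, the knob's top 10 mm above it, and the lever arm's upper side 22 mm below it. It moves on a circle of 32 mm about lever2_pivot.
- lever0_pivot (a point): On the upright pivot axis of lever 0, at the height of the knob point; 31 mm in front of the pocket's centre and 41.5 mm to its right.
- lever1_pivot (a point): On the upright pivot axis of lever 1, at the height of the knob point; 31 mm in front of the pocket's centre and 41.5 mm to its right.
- lever2_pivot (a point): On the upright pivot axis of lever 2, at the height of the knob point; 31 mm in front of the pocket's centre and 41.5 mm to its right.
- block0: Aluminium vial block with blue caps on its vials, 80 mm long (x), 44 mm wide (y), 50 mm high, about 0.35 kg; six capped vials stand 11 mm out of the middle of its top (42 x 30 mm), its two ends are bare. Origin at the centre of its underside, z up. Two or three of the three blocks are there.
- block1: Aluminium vial block with white caps on its vials, 80 mm long (x), 44 mm wide (y), 50 mm high, about 0.35 kg; six capped vials stand 11 mm out of the middle of its top (42 x 30 mm), its two ends are bare. Origin at the centre of its underside, z up. Two or three of the three blocks are there.
- block2: Aluminium vial block with yellow caps on its vials, 80 mm long (x), 44 mm wide (y), 50 mm high, about 0.35 kg; six capped vials stand 11 mm out of the middle of its top (42 x 30 mm), its two ends are bare. Origin at the centre of its underside, z up. Two or three of the three blocks are there.
- amber_bottle: Brown glass bottle, 84 mm across, 190 mm high, standing on the bench; origin at the centre of its underside. To be left alone.
- vial_box: Closed vial carton, white with a blue lid, 75 x 110 mm, 45 mm high; origin at the centre of its underside. To be left alone.
- beaker: Glass beaker, 72 mm across, 95 mm high; origin at the centre of its underside. To be left alone.
Not all that is in view belongs to the job. What is shaped like the block1 but turquoise is not meant.

How it is judged:
By the outcome, as a careful person would: the job done as asked, in the order asked, and still so for the second after the job is handed in, with the robot touching nothing.
Of block0, block1, block2 only 2 to 3 are there at a start; the rules pass over those that are not, and their reading is None.
At some moment in a run one of block0, block1, block2 may be knocked a few centimetres aside while the robot is not near it.
Once in a run the grip may slacken for a moment while it holds something.
It also fails if it takes over 210 s, if anything falls off the work surface, if the arm or the gripper's body presses on something with over 40 N, if the wrist force passes 120 N, or if a joint passes its speed limit or range.

## Working session

There is one attempt and no reset: what is moved stays moved. The work goes in short steps, Python scripts to look and compute and a tool call to move; the robot and the scene stay as the last step left them, time stands still between calls to the robot, and variables do not carry over. Pictures are saved under pics/ and viewed, at most 14 in all, crops included, and the job is handed in when it is done.

Besides the shell and the picture viewer there is one more tool, called by a JSON object that holds its "api" and its "payload", one argument or row to a line. step_arm: Moves the arm, as the interface text tells. Shift numbers are shares of 0.05 m and turn numbers shares of 4 degrees, none past 1 either way. Its arguments: {"type":"object","properties":{"targets":{"type":"array"}},"required":["targets"]}

```bash
ls; mkdir -p pics; cat > h.py <<'E'
import numpy as np, cv2, sys
from workcell import readout, get_image, ctrl
def snap(n,fn=None):
    d=get_image(n); d={k:(np.array(v) if k!='k1' else v) for k,v in d.items()}
    if fn: cv2.imwrite(f'pics/{fn}.png',d['pixels'][:,:,::-1])
    return d
def ray(d,uv):
    K=d['intrinsics'];k1=d['k1']
    p=np.array([(uv[0]-K[0,2])/K[0,0],(uv[1]-K[1,2])/K[1,1]]);q=p.copy()
    for _ in range(20): q=p/(1+k1*(q@q))
    E=d['extrinsics'];R=E[:3,:3];c=-R.T@E[:3,3];v=R.T@np.array([q[0],q[1],1]);return c,v/np.linalg.norm(v)
def plane(d,uv,z):
    c,v=ray(d,uv);return c+v*(z-c[2])/v[2]
def two(d1,a,d2,b):
    c1,v1=ray(d1,a);c2,v2=ray(d2,b)
    s=np.linalg.lstsq(np.c_[v1,-v2],c2-c1,rcond=None)[0]
    p,q=c1+s[0]*v1,c2+s[1]*v2;return (p+q)/2,np.linalg.norm(p-q)
def proj(d,P):
    E=d['extrinsics'];K=d['intrinsics'];p=E[:3,:3]@np.array(P)+E[:3,3];q=p[:2]/p[2];q=q*(1+d['k1']*(q@q));return K[0,0]*q[0]+K[0,2],K[1,1]*q[1]+K[1,2]
E
python3 - <<'E'
from h import *
for n in('scene','side','wrist'):
    d=snap(n,n+'0');R=d['extrinsics'];print(n,-R[:3,:3].T@R[:3,3],R[2,:3],d['intrinsics'][0],d['k1'])
a=[cv2.imread(f'pics/{n}0.png') for n in('scene','side')]
print(readout.get_obs())
E
```

```text
pics
scene [1515.71705095  182.38663016  727.20890662] [-0.83792458 -0.11353934 -0.53384568] [405.50966245   0.         274.91842884] -0.10103492404433143
side [  73.61710754 -765.71064118 1264.39261721] [ 0.32722487  0.53537516 -0.77865096] [461.16804397   0.         279.73887717] -0.04950176457089108
wrist [137.23573616 615.60019751 385.15770167] [ 0.24334941 -0.08409581 -0.96628617] [358.09359368   0.         280.92246106] 0.012355893389212226
{'t': 0.15, 'qpos': array([ 1.22102999e+00,  4.23692001e-01,  1.63048942e+00, -1.43450855e-05,
        1.08859400e+00, -1.90089836e-02]), 'qvel': array([ 0.00058898, -0.00122059, -0.00417031, -0.00092706, -0.0005268 ,
       -0.00126777]), 'joint_torque': array([-1.11927070e-04, -5.44980562e+01, -2.73920059e+01,  6.43361360e-02,
        2.04808451e-02, -8.33682179e-05]), 'ee_pos': array([202.8858577 , 590.93344553, 404.07330424]), 'orientation': array([-5.17143314e-01, -3.09852866e+00,  1.82993319e-03]), 'ft_force': array([ 0.3129857 , -0.29145416,  0.20602667]), 'moment': array([ 0.02191637,  0.00589642, -0.01524474]), 'grasp_force': 0.0, 'width': 87.58222270126822}
```

View pics/scene0.png

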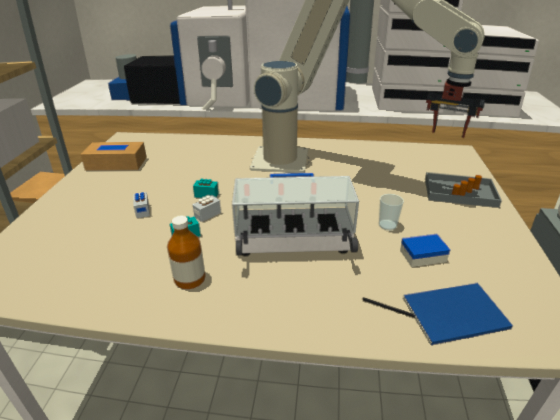

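View pics/side0.png

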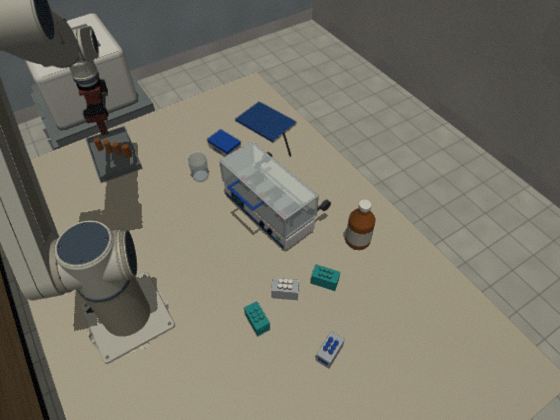

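Both views show the shaker (scene ~(293,215), side ~(268,195)), its front with the blue handle facing the robot. Block0 (blue caps) is at side (330,348), scene (141,204). Block1 (white caps) is at side (285,288), scene (207,207). There are two turquoise decoys and no yellow block. I'll triangulate coarse positions first.

```bash
python3 - <<'E'
from h import *
s=snap('scene');e=snap('side')
def blobs(d,lo,hi,box,mina=6):
    h=cv2.cvtColor(d['pixels'],cv2.COLOR_RGB2HSV);m=cv2.inRange(h,np.array(lo),np.array(hi))
    M=np.zeros_like(m);x0,y0,x1,y1=box;M[y0:y1,x0:x1]=m[y0:y1,x0:x1]
    n,l,st,c=cv2.connectedComponentsWithStats(M)
    return [(c[i].round(1),st[i]) for i in range(1,n) if st[i,4]>=mina],M
for d,box in((s,(225,160,370,260)),(e,(205,160,280,225))):
    b,M=blobs(d,(100,120,60),(130,255,255),box)
    for x in b: print('blue',x)
    ys,xs=np.nonzero(M);i=xs.argmin();j=xs.argmax();print((xs[i],ys[i]),(xs[j],ys[j]))
for nm,a,b in(('block0',(141,200),(330,345)),('block1',(206,202),(286,285)),('hl',(314,175.5),(231,187)),('hr',(270,175.5),(261.5,208))):
    print(nm,two(s,a,e,b))
E
```

```text
blue (array([291.3, 174.4]), array([270, 173,  43,   4, 121], dtype=int32))
(np.int64(270), np.int64(175)) (np.int64(312), np.int64(174))
blue (array([242.3, 196.1]), array([228, 180,  36,  30, 168], dtype=int32))
(np.int64(228), np.int64(185)) (np.int64(263), np.int64(202))
block0 (array([ 441.84162891, -411.35967946,   45.48545663]), np.float64(0.014437755362204712))
block1 (array([ 440.1393281 , -189.10808449,   49.9438455 ]), np.float64(3.43169067707798))
hl (array([449.79983465, 151.53077191, 166.62061641]), np.float64(10.492117790808372))
hr (array([482.7337281 ,  22.07620028, 175.19386428]), np.float64(16.98379248020281))
```

{"api": "step_arm", "payload": {
  "targets": [
    [[0.33,-0.67,0.16,0,0,-0.95,0.35],[0.33,-0.67,0.16,0,0,-0.95,0.35],[0.33,-0.67,0.16,0,0,-0.95,0.35],[0.33,-0.67,0.16,0,0,-0.95,0.35],[0.33,-0.67,0.16,0,0,-0.95,0.35]]
  ]
}}

```text
t: 0.88
ee_pos: [285.8, 422.5, 444.9]
orientation: [1.025, 2.97, 0.0]
ft_force: [0.6, 0.8, 0.4]
width: 41.3
grasp_force: 0.0
```

{"api": "step_arm", "payload": {
  "targets": [
    [[0.33,-0.67,0.16,0,0,-0.95,0.35],[0.33,-0.67,0.16,0,0,-0.95,0.35],[0.33,-0.67,0.16,0,0,-0.95,0.35],[0.33,-0.67,0.16,0,0,-0.95,0.35],[0.33,-0.67,0.16,0,0,-0.95,0.35]]
  ]
}}

```text
t: 1.5
ee_pos: [368.3, 254.9, 485.0]
orientation: [1.501, 2.76, 0.0]
ft_force: [0.9, 0.4, -0.1]
width: 30.7
grasp_force: 0.0
```

{"api": "step_arm", "payload": {
  "targets": [
    [[0.33,-0.67,0.16,0,0,-0.95,0.35],[0.33,-0.67,0.16,0,0,-0.95,0.35],[0.33,-0.67,0.16,0,0,-0.95,0.35],[0.33,-0.67,0.16,0,0,-0.95,0.35],[0.33,-0.67,0.16,0,0,-0.95,0.35]]
  ]
}}

```text
t: 2.12
ee_pos: [450.8, 87.4, 525.0]
orientation: [1.936, 2.474, 0.0]
ft_force: [0.1, 0.9, 0.3]
width: 30.6
grasp_force: 0.0
```

{"api": "step_arm", "payload": {
  "targets": [
    [[0,0,0,0,0,0,0.35],[0,0,0,0,0,0,0.35],[0,0,0,0,0,0,0.35],[0,0,0,0,0,0,0.35],[0,0,0,0,0,0,0.35]]
  ]
}}

```text
t: 2.75
ee_pos: [450.3, 89.1, 524.6]
orientation: [-1.932, -2.477, 0.0]
ft_force: [-0.6, -0.0, 0.4]
width: 30.9
grasp_force: 0.0
```

```bash
cat >> h.py <<'E'
from scipy.spatial.transform import Rotation as Ro
def st():
    o=readout.get_obs();R=Ro.from_rotvec(o['orientation']).as_matrix();y=R[:,1]
    print('t',o['t'],'ee',o['ee_pos'].round(1),'tooly yaw',np.degrees(np.arctan2(y[1],y[0])).round(2),'z',R[:,2].round(3),'F',o['ft_force'].round(1),'w',round(o['width'],1),'g',round(o['grasp_force'],1),'q',o['qpos'].round(2));return o
E
python3 - <<'E'
from h import *
st();d=snap('wrist','w1');E=d['extrinsics'];print(-E[:3,:3].T@E[:3,3],E[:3,:3].round(2))
E
```

```text
t 2.75 ee [450.3  89.1 524.6] tooly yaw 14.1 z [-0. -0. -1.] F [-0.6 -0.   0.4] w 30.9 g 0.0 q [ 0.17  0.04  1.85  0.    1.26 -0.08]
[434.05648468 159.23148996 505.77130582] [[ 0.97  0.24 -0.  ]
 [ 0.23 -0.94  0.26]
 [ 0.06 -0.25 -0.97]]
```

View pics/w1.png

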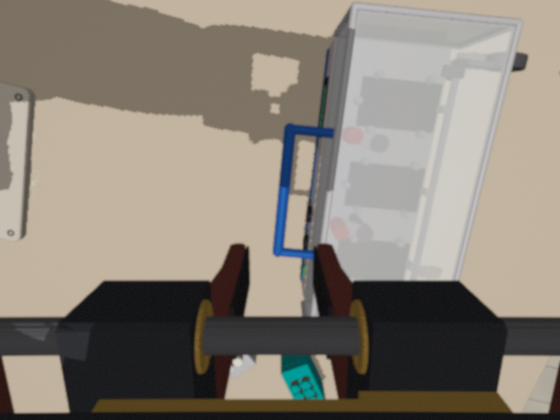

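The wrist view shows the handle bar from (291,128) to (279,252), the clear hood, and the red knobs through it. I'll take a second view from a shifted place for stereo.

{"api": "step_arm", "payload": {
  "targets": [
    [[0.4,0.4,0,0,0,0,0.35],[0.4,0.4,0,0,0,0,0.35],[0.4,0.4,0,0,0,0,0.35],[0.2,0.4,0,0,0,0,0.35],[0,0,0,0,0,0,0.35]]
  ]
}}

```text
t: 3.42
ee_pos: [520.7, 169.7, 524.3]
orientation: [-1.931, -2.478, 0.001]
ft_force: [-0.1, 0.3, 0.2]
width: 30.7
grasp_force: 0.0
```

```bash
cat > hd.py <<'E'
from h import *
def handle(d,box=(0,0,560,280)):
    hs=cv2.cvtColor(d['pixels'],cv2.COLOR_RGB2HSV);m=cv2.inRange(hs,np.array((100,150,60)),np.array((130,255,255)))
    m[box[3]:]=0
    n,l,s,c=cv2.connectedComponentsWithStats(m);i=1+s[1:,4].argmax();m=(l==i).astype(np.uint8)
    # bar: leftmost run per row
    ys=np.arange(s[i,1]+10,s[i,1]+s[i,3]-10);mid=[]
    for y in ys:
        x=np.nonzero(m[y])[0]
        if len(x) and x.max()-x.min()<30: mid.append((x.mean(),y))
    mid=np.array(mid);p=np.polyfit(mid[:,1],mid[:,0],1)
    yt,yb=s[i,1],s[i,1]+s[i,3]-1
    x0=m[:, :].nonzero()
    return [(np.polyval(p,y),y) for y in (yt,yb)],s[i]
E
cat > a.py <<'E'
from hd import *
import pickle
st();d2=snap('wrist','w2')
im=cv2.imread('pics/w1.png')[:,:,::-1].copy()
print(handle(d2))
pickle.dump(d2,open('d2.pkl','wb'))
E
python3 a.py
```

```text
t 3.425 ee [520.7 169.7 524.3] tooly yaw 14.14 z [-0.001 -0.    -1.   ] F [-0.1  0.3  0.2] w 30.7 g 0.0 q [0.29 0.19 1.67 0.   1.28 0.05]Traceback (most recent call last):
  File "a.py", line 5, in <module>
    print(handle(d2))
          ~~~~~~^^^^
  File "hd.py", line 11, in handle
    mid=np.array(mid);p=np.polyfit(mid[:,1],mid[:,0],1)
                                   ~~~^^^^^
IndexError: too many indices for array: array is 1-dimensional, but 2 were indexed
```

View pics/w2.png

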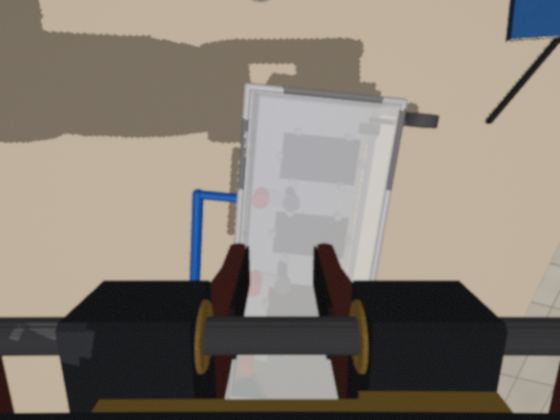

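This view shows only the handle's left end, at (197,193). I'll move back for a view with both ends.

{"api": "step_arm", "payload": {
  "targets": [
    [[-0.8,-0.4,0,0,0,0,0.35],[-0.8,-0.5,0,0,0,0,0.35],[-0.8,-0.5,0,0,0,0,0.35],[0,0,0,0,0,0,0.35],[0,0,0,0,0,0,0.35]]
  ]
}}

```text
t: 4.1
ee_pos: [400.5, 98.4, 525.2]
orientation: [1.933, 2.475, 0.002]
ft_force: [0.0, 0.2, -0.3]
width: 30.6
grasp_force: 0.0
```

```bash
cat > a.py <<'E'
from hd import *
import pickle
st();d3=snap('wrist','w3')
d2=pickle.load(open('d2.pkl','rb')) if __import__('os').path.exists('d2.pkl') else None
print(handle(d3))
# view1 from file with saved extrinsics
import copy
d1=copy.deepcopy(d3);d1['pixels']=cv2.imread('pics/w1.png')[:,:,::-1].copy()
E1=d3['extrinsics'].copy();c=np.array([434.056,159.231,505.772]);E1[:3,3]=-E1[:3,:3]@c;d1['extrinsics']=E1
print(handle(d1))
a,_=handle(d1);b,_=handle(d3);P=[two(d1,u,d3,v) for u,v in zip(a,b)];print(P)
L,Rr=P[0][0],P[1][0];mid=(L+Rr)/2;y=L-Rr;yaw=np.arctan2(-y[0],y[1]);print('mid',mid,'len',np.linalg.norm(y),'yaw',np.degrees(yaw))
E
python3 a.py
```

```text
t 4.1 ee [400.5  98.4 525.2] tooly yaw 14.01 z [ 0.002  0.    -1.   ] F [ 0.   0.2 -0.3] w 30.6 g 0.0 q [ 0.21 -0.05  1.93 -0.    1.26 -0.03]
([(np.float64(339.22509276399694), np.int32(145)), (np.float64(325.9878160352133), np.int32(243))], array([ 323,  145,   60,   99, 1084], dtype=int32))
([(np.float64(290.41070574367046), np.int32(124)), (np.float64(276.74349096251757), np.int32(258))], array([ 274,  124,   59,  135, 1610], dtype=int32))
[(array([445.12128507, 155.18895614, 160.57877455]), np.float64(1.7409193465851147)), (array([447.58359482,  74.94616081, 258.94721804]), np.float64(31.71221125010578))]
mid [446.35243995 115.06755848 209.7629963 ] len 126.96975957860174 yaw 1.757612009090235
```

```bash
cat > a.py <<'E'
from hd import *
import copy
d3=snap('wrist')
d1=copy.deepcopy(d3);d1['pixels']=cv2.imread('pics/w1.png')[:,:,::-1].copy()
E1=d3['extrinsics'].copy();c=np.array([434.056,159.231,505.772]);E1[:3,3]=-E1[:3,:3]@c;d1['extrinsics']=E1
a,_=handle(d1);b,_=handle(d3)
# bar as line: intersect the two viewing planes
def pl(d,e): 
    c,v=ray(d,e[0]);_,w=ray(d,e[1]);n=np.cross(v,w);n/=np.linalg.norm(n);return n,n@c
n1,k1=pl(d1,a);n2,k2=pl(d3,b);u=np.cross(n1,n2);u/=np.linalg.norm(u);print('bar dir',u,'yaw',np.degrees(np.arctan2(-u[0],u[1])))
for z in(161,165,169):
    P=[plane(d1,q,z) for q in a];Q=plane(d3,b[0],z);y=P[0]-P[1];m=(P[0]+P[1])/2
    print(z,P,Q,'mid',m,'len',np.linalg.norm(y),'yaw',np.degrees(np.arctan2(-y[0],y[1])))
E
python3 a.py
```

```text
bar dir [ 0.14447344 -0.9886448   0.0413386 ] yaw -171.68605445649933
161 [array([444.82843878, 154.31053873, 161.        ]), array([464.50772041,  20.75707698, 161.        ])] [444.83050066 157.13341338 161.        ] mid [454.6680796   87.53380786 161.        ] len 134.99556018468485 yaw 8.382290644890181
165 [array([444.70345834, 154.36762528, 165.        ]), array([464.15442351,  22.36363347, 165.        ])] [444.13462193 157.26875243 165.        ] mid [454.42894092  88.36562937 165.        ] len 133.42935921494617 yaw 8.382290644890183
169 [array([444.5784779 , 154.42471183, 169.        ]), array([463.8011266 ,  23.97018995, 169.        ])] [443.4387432  157.40409148 169.        ] mid [454.18980225  89.19745089 169.        ] len 131.8631582452075 yaw 8.38229064489016
```

{"api": "step_arm", "payload": {
  "targets": [
    [[0.54,-0.1,-0.6,0,0,-0.7,0.35],[0.54,-0.09,-0.8,0,0,-0.7,0.35],[0,0,-0.8,0,0,0,0.35],[0,0,-0.8,0,0,0,0.35],[0,0,0,0,0,0,0.35]]
  ]
}}

```text
t: 4.82
ee_pos: [454.1, 89.3, 372.0]
orientation: [-2.048, -2.376, 0.008]
ft_force: [0.2, 0.1, -0.1]
width: 30.9
grasp_force: 0.0
```

```bash
python3 - <<'E'
from h import *
st();snap('wrist','w4')
E
```

```text
t 4.825 ee [454.1  89.3 372. ] tooly yaw 8.47 z [-0.007 -0.001 -1.   ] F [ 0.2  0.1 -0.1] w 30.9 g 0.0 q [ 0.17  0.23  2.   -0.    0.91  0.02]
```

View pics/w4.png

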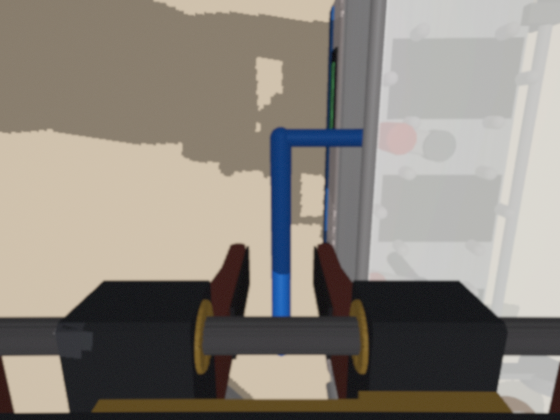

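The bar (column 281) sits centred between the fingers. I'll descend and pinch, and print the arc rows.

{"api": "step_arm", "payload": {
  "targets": [
    [[0,0,-0.4,0,0,0,0.35],[0,0,-0.4,0,0,0,0.35],[0,0,0,0,0,0,0],[0,0,0,0,0,0,0],[0,0,0,0,0,0,0]]
  ]
}}

```text
t: 5.5
ee_pos: [453.3, 89.0, 335.7]
orientation: [-2.05, -2.377, 0.005]
ft_force: [-8.7, -0.4, 5.2]
width: 10.4
grasp_force: 30.0
```

```bash
python3 - <<'E'
from h import *
st()
th=np.radians(26.05+np.arange(0,86,5.3125));p=200.4*np.c_[-np.cos(th),np.sin(th)];d=np.diff(p,axis=0)
print(len(d));print(np.c_[d[:,0]*.989,d[:,0]*.146,d[:,1]].__truediv__(50).round(2).tolist())
E
```

```text
t 5.5 ee [453.3  89.  335.7] tooly yaw 8.46 z [-0.004 -0.001 -1.   ] F [-8.7 -0.4  5.2] w 10.4 g 30.0 q [0.17 0.29 2.03 0.   0.82 0.02]
16
[[0.18, 0.03, 0.33], [0.21, 0.03, 0.31], [0.23, 0.03, 0.29], [0.26, 0.04, 0.26], [0.28, 0.04, 0.24], [0.3, 0.04, 0.21], [0.32, 0.05, 0.18], [0.34, 0.05, 0.15], [0.35, 0.05, 0.12], [0.36, 0.05, 0.09], [0.36, 0.05, 0.05], [0.37, 0.05, 0.02], [0.37, 0.05, -0.02], [0.36, 0.05, -0.05], [0.36, 0.05, -0.08], [0.35, 0.05, -0.12]]
```

{"api": "step_arm", "payload": {
  "targets": [
    [[0.18,0.03,0.33,0,0,0,0],[0.21,0.03,0.31,0,0,0,0],[0.23,0.03,0.29,0,0,0,0],[0.26,0.04,0.26,0,0,0,0],[0.28,0.04,0.24,0,0,0,0]]
  ]
}}

```text
t: 6.12
ee_pos: [510.9, 97.5, 408.0]
orientation: [-2.049, -2.376, 0.006]
ft_force: [-8.7, -0.9, 8.2]
width: 9.9
grasp_force: 30.0
```

{"api": "step_arm", "payload": {
  "targets": [
    [[0.3,0.04,0.21,0,0,0,0],[0.32,0.05,0.18,0,0,0,0],[0.34,0.05,0.15,0,0,0,0],[0.35,0.05,0.12,0,0,0,0],[0.36,0.05,0.09,0,0,0,0]]
  ]
}}

```text
t: 6.75
ee_pos: [596.3, 109.8, 446.0]
orientation: [2.051, 2.378, 0.002]
ft_force: [0.3, 0.7, -2.8]
width: 10.0
grasp_force: 30.0
```

{"api": "step_arm", "payload": {
  "targets": [
    [[0.36,0.05,0.05,0,0,0,0],[0.37,0.05,0.02,0,0,0,0],[0.37,0.05,-0.02,0,0,0,0],[0.36,0.05,-0.05,0,0,0,0],[0,0,0,0,0,0,0]]
  ]
}}

```text
t: 7.38
ee_pos: [669.9, 120.0, 445.3]
orientation: [2.05, 2.378, 0.004]
ft_force: [0.8, 1.8, 2.6]
width: 10.1
grasp_force: 30.0
```

```bash
python3 - <<'E'
from h import *
st();a=snap('side','s5')
E
```

```text
t 7.375 ee [669.9 120.  445.3] tooly yaw 8.46 z [ 0.003  0.001 -1.   ] F [0.8 1.8 2.6] w 10.1 g 30.0 q [0.16 0.47 1.46 0.   1.21 0.01]
```

View pics/s5.png

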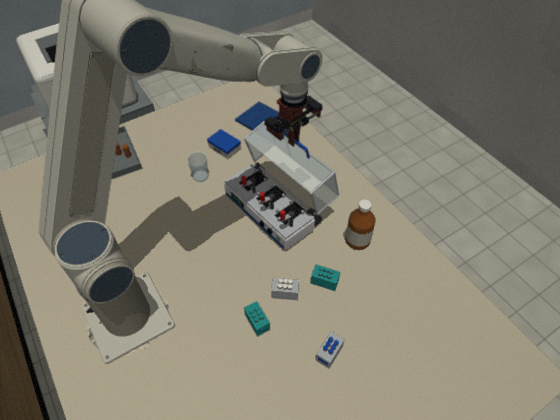

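The hood is at about 75° (past balance) and held; the red knobs and pockets are visible at side (245–290, 178–215), blocks undisturbed. I'll carry it two more rows, release, rise, and rotate to look down at the deck.

{"api": "step_arm", "payload": {
  "targets": [
    [[0.36,0.05,-0.08,0,0,0,0],[0.2,0.03,-0.07,0,0,0,0],[0,0,0,0,0,0,0.35],[0,0,0,0,0,0,0.35],[0,0,0.2,0,0,0,0.35]]
  ]
}}

```text
t: 8.05
ee_pos: [696.4, 123.4, 445.5]
orientation: [-2.051, -2.378, 0.003]
ft_force: [1.4, 0.1, -1.1]
width: 30.3
grasp_force: 0.7
```

{"api": "step_arm", "payload": {
  "targets": [
    [[0,0,0.6,0,0,0,0.35],[0,0,0.6,0,0,1,0.35],[0,0,0.2,0,0,1,0.35],[-0.3,0,0,0,0,1,0.35],[-0.3,0,0,0,0,1,0.35]]
  ]
}}

```text
t: 8.68
ee_pos: [666.2, 123.4, 517.2]
orientation: [1.698, 2.643, -0.0]
ft_force: [-0.2, -0.4, 0.4]
width: 30.8
grasp_force: 0.0
```

{"api": "step_arm", "payload": {
  "targets": [
    [[-0.2,0,0,0,0,1,0.35],[-0.2,0,0,0,0,1,0.35],[-0.2,0,0,0,0,1,0.35],[0,0,0,0,0,1,0.35],[0,0,0,0,0,1,0.35]]
  ]
}}

```text
t: 9.3
ee_pos: [636.3, 123.5, 517.2]
orientation: [1.213, 2.898, -0.0]
ft_force: [0.0, 0.2, 0.3]
width: 30.5
grasp_force: 0.0
```

{"api": "step_arm", "payload": {
  "targets": [
    [[0,0,0,0,0,1,0.35],[0,0,0,0,0,1,0.35],[0,0,0,0,0,1,0.35],[0,0,0,0,0,1,0.35],[0,0,0,0,0,1,0.35]]
  ]
}}

```text
t: 9.93
ee_pos: [636.5, 123.4, 517.1]
orientation: [-0.691, -3.065, 0.0]
ft_force: [0.0, -0.2, 0.6]
width: 30.8
grasp_force: 0.0
```

{"api": "step_arm", "payload": {
  "targets": [
    [[0,0,0,0,0,1,0.35],[0,0,0,0,0,1,0.35],[0,0,0,0,0,1,0.35],[0,0,0,0,0,1,0.35],[0,0,0,0,0,0.5,0.35]]
  ]
}}

```text
t: 10.55
ee_pos: [636.6, 123.5, 516.9]
orientation: [0.205, 3.135, -0.0]
ft_force: [0.2, -0.8, 0.5]
width: 30.4
grasp_force: 0.0
```

{"api": "step_arm", "payload": {
  "targets": [
    [[0,0,0,0,0,1,0.35],[0,0,0,0,0,1,0.35],[0,0,0,0,0,1,0.35],[0,0,0,0,0,1,0.35],[0,0,0,0,0,0,0.35]]
  ]
}}

```text
t: 11.18
ee_pos: [636.8, 123.5, 516.6]
orientation: [-0.23, 3.133, 0.0]
ft_force: [-0.3, -0.5, 0.0]
width: 30.8
grasp_force: 0.0
```

```bash
python3 - <<'E'
from h import *
import pickle
st();pickle.dump(snap('wrist','w6'),open('w6.pkl','wb'))
E
```

```text
t 11.175 ee [636.8 123.5 516.6] tooly yaw 98.39 z [ 0.  0. -1.] F [-0.3 -0.5  0. ] w 30.8 g 0.0 q [ 0.17  0.36  1.46  0.    1.32 -1.54]
```

View pics/w6.png

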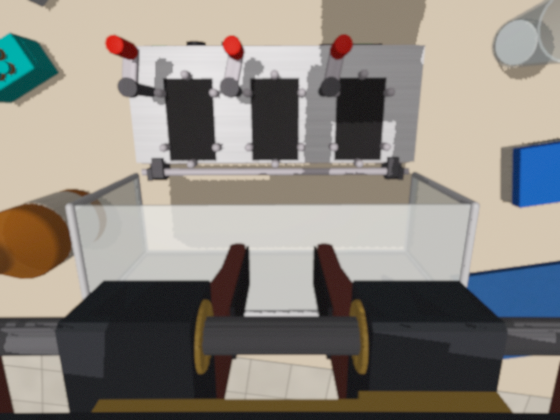

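Clear deck view: black pocket floors centred near (190,120), (275,120), (360,118); red knobs at (120,47), (233,47), (343,45); open hood below at (270,210). I'll take a second view shifted sideways for stereo.

{"api": "step_arm", "payload": {
  "targets": [
    [[-0.1,-0.5,0,0,0,0,0.35],[-0.1,-0.5,0,0,0,0,0.35],[0,-0.5,0,0,0,0,0.35],[0,0,0,0,0,0,0.35],[0,0,0,0,0,0,0.35]]
  ]
}}

```text
t: 11.85
ee_pos: [626.8, 48.2, 516.3]
orientation: [-0.23, 3.133, 0.0]
ft_force: [0.8, 0.2, 0.2]
width: 31.1
grasp_force: 0.0
```

```bash
cat > a.py <<'E'
from h import *
import pickle
st();d2=snap('wrist','w7');pickle.dump(d2,open('w7.pkl','wb'));d1=pickle.load(open('w6.pkl','rb'))
def meas(d):
    g=cv2.cvtColor(d['pixels'],cv2.COLOR_RGB2GRAY);m=(g<40).astype(np.uint8);m[175:]=0
    m=cv2.morphologyEx(m,cv2.MORPH_OPEN,np.ones((25,25)))
    cs=[c for c in cv2.findContours(m,cv2.RETR_EXTERNAL,cv2.CHAIN_APPROX_NONE)[0]]
    r=sorted([cv2.minAreaRect(c) for c in cs if cv2.contourArea(c)>1500],key=lambda r:r[0][0])
    h=cv2.cvtColor(d['pixels'],cv2.COLOR_RGB2HSV);k=((h[...,0]<6)|(h[...,0]>174))&(h[...,1]>180)&(h[...,2]>100);k[175:]=0
    n,l,s,c=cv2.connectedComponentsWithStats(k.astype(np.uint8));kn=sorted([(c[i].round(1).tolist(),s[i].tolist()) for i in range(1,n) if s[i,4]>60])
    return r,kn
r1,k1=meas(d1);r2,k2=meas(d2);print(r1,k1);print(r2,k2)
for a,b in zip(r1,r2):
    print(two(d1,a[0],d2,b[0]),[plane(d,q[0],80)[:2].round(1) for d,q in((d1,a),(d2,b))])
for a,b in zip(k1,k2): print('knob',two(d1,a[0],d2,b[0]))
E
python3 a.py
```

```text
t 11.85 ee [626.8  48.2 516.3] tooly yaw 98.38 z [ 0.  0. -1.] F [0.8 0.2 0.2] w 31.1 g 0.0 q [ 0.06  0.33  1.51  0.    1.31 -1.66]
[((360.0, 101.0), (42.0, 44.0), 90.0)] [([115.6, 44.6], [106, 36, 21, 20, 268]), ([232.3, 45.9], [223, 36, 19, 21, 260]), ([342.2, 44.5], [333, 35, 19, 20, 261])]
[] [([205.8, 72.5], [196, 63, 21, 19, 270]), ([317.0, 72.7], [309, 64, 17, 19, 235]), ([422.5, 71.6], [409, 62, 27, 20, 380])]
knob (array([532.67403421, -27.00059668, 176.50716286]), np.float64(0.4458887792347392))
knob (array([517.84443544,  66.20381201, 165.55051463]), np.float64(0.6137589467700447))
knob (array([501.92888858, 159.76836947, 156.59484678]), np.float64(1.6589840042583806))
```

```bash
cat > a2.py <<'E'
from h import *
import pickle
d1,d2=[pickle.load(open(f'{w}.pkl','rb')) for w in('w6','w7')]
def rects(d,t):
    g=cv2.cvtColor(d['pixels'],cv2.COLOR_RGB2GRAY);m=(g<t).astype(np.uint8);m[195:]=0
    m=cv2.morphologyEx(m,cv2.MORPH_OPEN,np.ones((21,21)))
    cs=cv2.findContours(m,cv2.RETR_EXTERNAL,cv2.CHAIN_APPROX_NONE)[0]
    return sorted([cv2.minAreaRect(c) for c in cs if 2500<cv2.contourArea(c)<6000],key=lambda r:r[0][0])
print([d1['pixels'][120,x].tolist() for x in(190,275,360)])
for t in(55,70):
    r1,r2=rects(d1,t),rects(d2,t);print(t,[(np.round(r[0],1),np.round(r[1]),round(r[2],1)) for r in r1+r2])
    if len(r1)==len(r2):
        for a,b in zip(r1,r2): print(two(d1,a[0],d2,b[0]),[plane(d,q[0],80)[:2].round(1) for d,q in((d1,a),(d2,b))])
E
python3 a2.py
```

```text
[[45, 43, 42], [43, 41, 40], [29, 27, 27]]
55 [(array([189., 119.]), array([76., 46.]), 90.0), (array([274.5, 118.5]), array([43., 77.]), -0.0), (array([360. , 118.5]), array([77., 46.]), 90.0), (array([254.5, 138. ]), array([74., 43.]), 90.0), (array([339. , 137.5]), array([75., 44.]), 90.0), (array([423.5, 137.5]), array([75., 45.]), 90.0)]
(array([586.86893081,  14.37477796,  82.92269636]), np.float64(0.009502107531652487)) [array([587. ,  13.7]), array([587.1,  14.2])]
(array([572.37010894, 109.02251553,  84.09639266]), np.float64(0.07451165057846579)) [array([572.4, 109. ]), array([572.5, 109.7])]
(array([558.61455951, 203.55158199,  83.97291283]), np.float64(0.1936907516731199)) [array([558.4, 204.4]), array([558.7, 205.1])]
70 [(array([189., 119.]), array([78., 46.]), 90.0), (array([274., 119.]), array([44., 78.]), -0.0), (array([360., 118.]), array([78., 46.]), 90.0), (array([254.5, 138.5]), array([75., 43.]), 90.0), (array([338.6, 137.9]), array([45., 78.]), 2.5), (array([423., 137.]), array([76., 46.]), 90.0)]
(array([587.09683748,  14.53394524,  83.75150246]), np.float64(0.5453821332055088)) [array([587. ,  13.7]), array([587.6,  14.3])]
(array([572.92952405, 108.5644299 ,  84.890978  ]), np.float64(0.020933802309105506)) [array([573. , 108.5]), array([573.1, 109.4])]
(array([558.08282721, 204.09577602,  80.85819268]), np.float64(0.34243827210084815)) [array([557.9, 204.3]), array([558.3, 204.4])]
```

{"api": "step_arm", "payload": {
  "targets": [
    [[-0.3,-0.8,0,0,0,0,0.9],[-0.3,-0.8,0,0,0,0,0.9],[-0.3,-0.8,0,0,0,0,0.9],[-0.3,-0.8,0,0,0,0,0.9],[-0.3,-0.8,0,0,0,0,0.9]]
  ]
}}

```text
t: 12.52
ee_pos: [551.6, -151.8, 516.2]
orientation: [-0.233, 3.133, 0.0]
ft_force: [0.9, 0.3, 0.3]
width: 76.5
grasp_force: 0.0
```

{"api": "step_arm", "payload": {
  "targets": [
    [[-0.3,-0.8,0,0,0,0,0.9],[-0.3,-0.8,0,0,0,0,0.9],[-0.2,-0.8,0,0,0,0,0.9],[0,0,0,0,0,0,0.9],[0,0,0,0,0,0,0.9]]
  ]
}}

```text
t: 13.15
ee_pos: [512.2, -270.7, 516.1]
orientation: [0.232, -3.133, -0.001]
ft_force: [-0.5, 0.5, 0.4]
width: 79.3
grasp_force: 0.0
```

```bash
python3 - <<'E'
from h import *
import pickle
st();pickle.dump(snap('wrist','w8'),open('w8.pkl','wb'))
E
```

```text
t 13.15 ee [ 512.2 -270.7  516.1] tooly yaw 98.46 z [-0.     0.001 -1.   ] F [-0.5  0.5  0.4] w 79.3 g 0.0 q [-0.51  0.25  1.62  0.    1.28 -2.23]
```

View pics/w8.png

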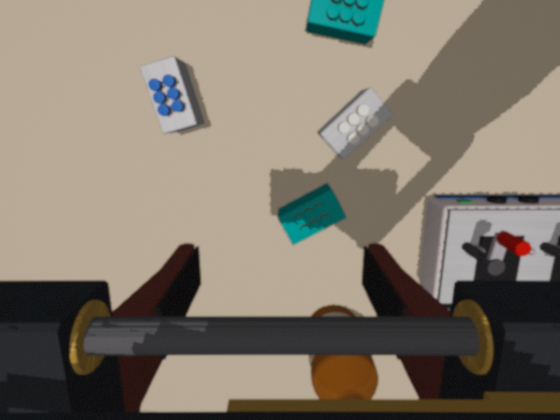

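{"api": "step_arm", "payload": {
  "targets": [
    [[0,-0.7,0,0,0,0,0.9],[0,-0.7,0,0,0,0,0.9],[0,0,0,0,0,0,0.9],[0,0,0,0,0,0,0.9],[0,0,0,0,0,0,0.9]]
  ]
}}

```text
t: 13.82
ee_pos: [512.3, -340.1, 516.3]
orientation: [0.234, -3.133, -0.0]
ft_force: [-0.3, 0.0, -0.4]
width: 79.1
grasp_force: 0.0
```

```bash
python3 - <<'E'
from h import *
import pickle
st();pickle.dump(snap('wrist','w9'),open('w9.pkl','wb'))
E
```

```text
t 13.825 ee [ 512.3 -340.1  516.3] tooly yaw 98.53 z [-0.  0. -1.] F [-0.3  0.  -0.4] w 79.1 g 0.0 q [-0.61  0.3   1.54  0.    1.3  -2.33]
```

The wrist view shows block0 (blue caps) at (170,95) and block1 (white caps, partly shadowed) at (357,122), turquoise decoys at (345,15) and (312,213). Measuring cap grids in both views.

```bash
cat > bl.py <<'E'
from h import *
import pickle
def caps(d,blue,c0,rad=45):
    h=cv2.cvtColor(d['pixels'],cv2.COLOR_RGB2HSV);g=cv2.cvtColor(d['pixels'],cv2.COLOR_RGB2GRAY)
    M=np.zeros_like(g);cv2.circle(M,tuple(map(int,c0)),rad,1,-1)
    if blue: m=cv2.inRange(h,np.array((100,150,50)),np.array((130,255,255)))//255
    else:
        m=(cv2.adaptiveThreshold(g,1,cv2.ADAPTIVE_THRESH_MEAN_C,cv2.THRESH_BINARY,25,-6)&(h[...,1]<45)).astype(np.uint8)
        m=cv2.morphologyEx(m,cv2.MORPH_OPEN,np.ones((3,3)))
    m=m&M
    n,l,s,c=cv2.connectedComponentsWithStats(m);return m,[(c[i].round(1).tolist(),int(s[i,4])) for i in range(1,n) if s[i,4]>20]
E
python3 - <<'E'
from bl import *
ds=[pickle.load(open(f'{w}.pkl','rb')) for w in('w8','w9')]
P=[(170,95),(357,122)]
out=[]
for b in(0,1):
    for i,d in enumerate(ds):
        c=P[b] if i==0 else proj(ds[1],plane(ds[0],P[b],55))
        m,s=caps(d,b==0,c);print(b,i,np.round(c),s)
        x,y=map(int,c);x=max(x,60);y=max(y,60);out.append(np.hstack([d['pixels'][y-60:y+60,x-60:x+60,::-1],cv2.merge([m*255]*3)[y-60:y+60,x-60:x+60]]))
cv2.imwrite('pics/c1.png',cv2.resize(np.vstack([np.hstack(out[:2]),np.hstack(out[2:])]),None,fx=1.6,fy=1.6))
E
```

```text
0 0 [170  95] [([172.9, 93.1], 272), ([159.1, 96.9], 263)]
0 1 [229. 104.] [([229.1, 90.1], 74), ([215.0, 94.0], 71), ([232.8, 102.3], 73), ([219.0, 106.3], 69), ([236.1, 114.5], 63), ([222.8, 118.6], 73)]
1 0 [357 122] [([369.0, 103.8], 455), ([340.0, 131.6], 639), ([356.2, 120.2], 148)]
1 1 [414. 131.] [([421.6, 117.6], 91), ([398.8, 144.5], 457), ([431.0, 129.3], 74), ([415.4, 143.7], 212)]
```

View pics/c1.png

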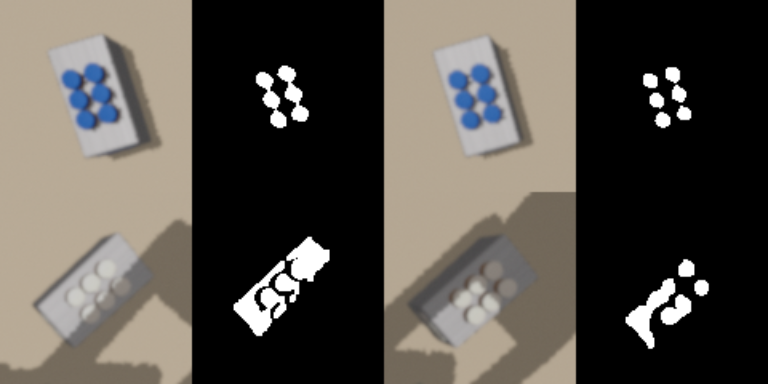

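Blue caps segment cleanly as a 2×3 grid. Block1's caps merge with the body in shade, so I'll measure it close up later and do block0 first.

```bash
python3 - <<'E'
from bl import *
ds=[pickle.load(open(f'{w}.pkl','rb')) for w in('w8','w9')]
def rc(d,c):
    m,_=caps(d,True,c);mo=cv2.moments(m,True);return np.array([mo['m10'],mo['m01']])/mo['m00'],m
(a,ma),(b,mb)=rc(ds[0],(170,95)),rc(ds[1],(229,104))
print(a,b,two(ds[0],a,ds[1],b))
for d,m,cc in((ds[0],ma,a),(ds[1],mb,b)):
    ys,xs=np.nonzero(m);Q=np.array([plane(d,(x,y),61)[:2] for x,y in zip(xs,ys)])
    (c,w,an)=cv2.minAreaRect(Q.astype(np.float32));print('plane61',Q.mean(0),'rect',c,w,an)
a1,b1=(358.6,123.9),(417.2,134.3);print('block1 approx',two(ds[0],a1,ds[1],b1),plane(ds[0],a1,61))
for p in((107,269),(77,297)): print(plane(ds[0],(p[0]/1.6+297,(p[1]-192)/1.6+62),61))
E
```

```text
[166.15327103  94.93271028] [225.678487   104.04491726] (array([ 440.34662196, -414.03313334,   57.7844848 ]), np.float64(0.026695965202885977))
plane61 [ 440.46844345 -413.01869114] rect (440.6466979980469, -413.035888671875) (39.54039001464844, 28.75977325439453) 23.763065338134766
plane61 [ 440.44426339 -413.53108867] rect (440.8587646484375, -413.3548889160156) (38.857112884521484, 27.502864837646484) 23.487621307373047
block1 approx (array([ 440.48397413, -188.5752667 ,   72.74625098]), np.float64(1.504712150017743)) [ 439.62637344 -186.04945137   61.        ]
[ 423.37513466 -183.11959295   61.        ]
[ 446.15049826 -200.98419715   61.        ]
```

{"api": "step_arm", "payload": {
  "targets": [
    [[-0.14,-0.15,-0.3,0,0,-1,0.9],[-0.14,-0.15,-0.3,0,0,-1,0.9],[-0.14,-0.15,-0.3,0,0,-1,0.9],[-0.14,-0.15,-0.3,0,0,-1,0.9],[-0.14,-0.15,-0.3,0,0,-1,0.9]]
  ]
}}

```text
t: 14.5
ee_pos: [476.9, -378.4, 440.9]
orientation: [0.319, 3.125, -0.0]
ft_force: [0.7, -0.6, 0.3]
width: 79.4
grasp_force: 0.0
```

{"api": "step_arm", "payload": {
  "targets": [
    [[-0.14,-0.15,-0.3,0,0,-1,0.9],[-0.14,-0.15,-0.3,0,0,-1,0.9],[-0.14,-0.15,-0.3,0,0,-1,0.9],[-0.14,-0.15,-0.3,0,0,-1,0.9],[-0.14,-0.12,-0.3,0,0,-1,0.9]]
  ]
}}

```text
t: 15.12
ee_pos: [442.0, -414.5, 366.0]
orientation: [0.856, 3.022, -0.0]
ft_force: [-0.0, -0.1, 0.4]
width: 79.1
grasp_force: 0.0
```

{"api": "step_arm", "payload": {
  "targets": [
    [[0,0,0,0,0,-1,0.9],[0,0,0,0,0,-1,0.9],[0,0,0,0,0,-1,0.9],[0,0,0,0,0,-1,0.9],[0,0,0,0,0,-1,0.9]]
  ]
}}

```text
t: 15.75
ee_pos: [442.3, -414.3, 366.4]
orientation: [1.368, 2.828, 0.0]
ft_force: [0.2, -0.4, 0.3]
width: 78.8
grasp_force: 0.0
```

{"api": "step_arm", "payload": {
  "targets": [
    [[0,0,0,0,0,-1,0.9],[0,0,0,0,0,-1,0.9],[0,0,0,0,0,-1,0.9],[0,0,0,0,0,-1,0.9],[0,0,0,0,0,-1,0.9]]
  ]
}}

```text
t: 16.38
ee_pos: [442.3, -414.3, 366.4]
orientation: [1.838, 2.547, 0.0]
ft_force: [-0.5, 0.0, 0.2]
width: 78.8
grasp_force: 0.0
```

{"api": "step_arm", "payload": {
  "targets": [
    [[0,0,0,0,0,-1,0.9],[0,0,0,0,0,-1,0.9],[0,0,0,0,0,-1,0.9],[0,0,0,0,0,-1,0.9],[0,0,0,0,0,-1,0.9]]
  ]
}}

```text
t: 17.0
ee_pos: [442.3, -414.3, 366.5]
orientation: [2.253, 2.189, 0.0]
ft_force: [-0.0, 0.0, -0.2]
width: 78.8
grasp_force: 0.0
```

{"api": "step_arm", "payload": {
  "targets": [
    [[0,0,0,0,0,-1,0.9],[0,0,0,0,0,-1,0.9],[0,0,0,0,0,-1,0.9],[0,0,0,0,0,-1,0.9],[0,0,0,0,0,-1,0.9]]
  ]
}}

```text
t: 17.62
ee_pos: [442.3, -414.3, 366.4]
orientation: [2.599, 1.765, 0.0]
ft_force: [0.7, -0.9, 0.8]
width: 78.8
grasp_force: 0.0
```

{"api": "step_arm", "payload": {
  "targets": [
    [[0,0,0,0,0,-1,0.9],[0,0,0,0,0,-1,0.9],[0,0,0,0,0,-1,0.9],[0,0,0,0,0,-1,0.9],[0,0,0,0,0,-1,0.9]]
  ]
}}

```text
t: 18.25
ee_pos: [442.3, -414.2, 366.5]
orientation: [2.866, 1.287, 0.0]
ft_force: [-0.7, 0.4, 0.9]
width: 79.1
grasp_force: 0.0
```

{"api": "step_arm", "payload": {
  "targets": [
    [[0,0,0,0,0,-1,0.9],[0,0,0,0,0,-1,0.9],[0,0,0,0,0,-1,0.9],[0,0,0,0,0,-1,0.9],[0,0,0,0,0,-1,0.9]]
  ]
}}

```text
t: 18.88
ee_pos: [442.3, -414.2, 366.4]
orientation: [3.046, 0.77, 0.0]
ft_force: [-0.2, -0.3, -0.3]
width: 78.8
grasp_force: 0.0
```

{"api": "step_arm", "payload": {
  "targets": [
    [[0,0,-0.3,0,0,-1,0.9],[0,0,-0.3,0,0,-0.2,0.9],[0,0,0,0,0,0,0.9],[0,0,0,0,0,0,0.9],[0,0,0,0,0,0,0.9]]
  ]
}}

```text
t: 19.5
ee_pos: [442.2, -415.0, 336.7]
orientation: [3.074, 0.644, 0.001]
ft_force: [-0.0, -0.2, -0.0]
width: 78.8
grasp_force: 0.0
```

```bash
cat > sd.py <<'E'
from bl import *
st();e=snap('side');s=snap('scene')
def bc(d,box):
    h=cv2.cvtColor(d['pixels'],cv2.COLOR_RGB2HSV);m=cv2.inRange(h,np.array((100,130,50)),np.array((130,255,255)))
    M=np.zeros_like(m);x0,y0,x1,y1=box;M[y0:y1,x0:x1]=m[y0:y1,x0:x1];mo=cv2.moments(M,True);return mo['m00'],np.array([mo['m10'],mo['m01']])/max(mo['m00'],1)
n,c=bc(e,(290,310,370,390));print('side blue',n,c,plane(e,c,61))
print('scene',[ (k,plane(s,c2,61) if k else 0) for k,c2 in [bc(s,(110,180,170,215))]])
d=snap('wrist','w10')
E
python3 sd.py
```

```text
t 19.5 ee [ 442.2 -415.   336.7] tooly yaw -66.33 z [ 0.001 -0.001 -1.   ] F [-0.  -0.2 -0. ] w 78.8 g 0.0 q [-0.77  0.48  1.72  0.    0.94  0.38]
side blue 115.0 [329.46956522 347.2173913 ] [ 432.25038173 -420.14091846   61.        ]
scene [(70.0, array([ 476.62202185, -397.34735617,   61.        ]))]
```

View pics/w10.png

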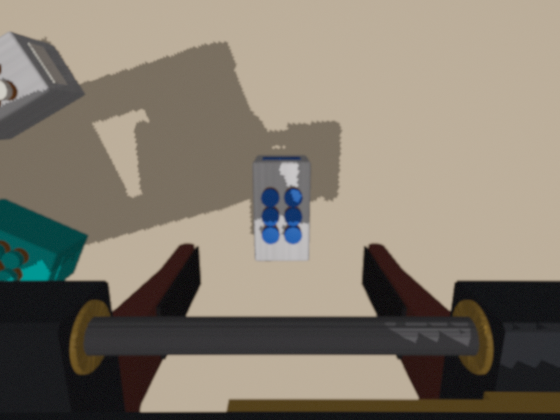

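Block0 is square to the gripper and centred on column 281, caps around (282,215). Quick numeric check of its centre from this view.

```bash
cat > ck.py <<'E'
from bl import *
d=snap('wrist')
m,s=caps(d,True,(282,218),36)
ys,xs=np.nonzero(m);Q=np.array([plane(d,(x,y),60)[:2] for x,y in zip(xs,ys)]);print(s,Q.mean(0),cv2.minAreaRect(Q.astype(np.float32)))
E
python3 ck.py
```

```text
[([270.0, 215.4], 659), ([292.8, 215.2], 655)] [ 441.41432592 -413.90917844] ((441.05419921875, -414.1766357421875), (41.1490478515625, 28.783170700073242), 23.620141983032227)
```

{"api": "step_arm", "payload": {
  "targets": [
    [[-0.02,0.02,-0.9,0,0,0,0.9],[0,0,-0.9,0,0,0,0.9],[0,0,-0.9,0,0,0,0.9],[0,0,0,0,0,0,0.9],[0,0,0,0,0,0,0]]
  ]
}}

```text
t: 20.32
ee_pos: [441.4, -414.4, 202.5]
orientation: [3.074, 0.643, 0.001]
ft_force: [-0.3, 0.6, 0.1]
width: 72.5
grasp_force: 0.0
```

{"api": "step_arm", "payload": {
  "targets": [
    [[0,0,0,0,0,0,0],[0,0,0,0,0,0,0],[0,0,0,0,0,0,0],[0,0,0,0,0,0,0],[0,0,0,0,0,0,0]]
  ]
}}

```text
t: 20.95
ee_pos: [441.4, -414.5, 202.4]
orientation: [3.073, 0.643, 0.002]
ft_force: [-0.1, -1.1, 7.5]
width: 43.8
grasp_force: 30.0
```

{"api": "step_arm", "payload": {
  "targets": [
    [[0,0,0.4,0,0,0,0],[0,0,0.8,0,0,0,0],[0,0,0.8,0,0,0,0],[0,0,0.8,0,0,0,0],[0,0,0,0,0,0,0]]
  ]
}}

```text
t: 21.58
ee_pos: [441.5, -414.4, 344.8]
orientation: [3.07, 0.643, 0.006]
ft_force: [0.1, -0.2, -5.9]
width: 43.8
grasp_force: 30.0
```

```bash
python3 - <<'E'
from h import *
st()
E
python3 ck.py
```

```text
t 21.575 ee [ 441.5 -414.4  344.8] tooly yaw -66.36 z [ 0.005 -0.004 -1.   ] F [ 0.1 -0.2 -5.9] w 43.8 g 30.0 q [-0.77  0.47  1.72  0.    0.95  0.38]
[([282.0, 193.1], 359)] [ 456.23049393 -408.67948548] ((456.6835632324219, -408.5036315917969), (5.415586471557617, 42.5632438659668), 23.54488182067871)
```

{"api": "step_arm", "payload": {
  "targets": [
    [[0,0,0.8,0,0,-0.95,0],[0.1,0.3,0.8,0,0,-0.95,0],[0.25,0.75,0,0,0,-0.95,0],[0.25,0.75,0,0,0,-0.93,0],[0.25,0.75,0,0,0,0,0]]
  ]
}}

```text
t: 22.25
ee_pos: [483.0, -284.9, 418.7]
orientation: [-3.13, -0.232, 0.005]
ft_force: [0.2, -0.5, -4.8]
width: 43.8
grasp_force: 30.0
```

{"api": "step_arm", "payload": {
  "targets": [
    [[0.3,0.8,0,0,0,0,0],[0.3,0.8,0,0,0,0,0],[0.3,0.8,0,0,0,0,0],[0.3,0.8,0,0,0,0,0],[0.3,0.8,0,0,0,0,0]]
  ]
}}

```text
t: 22.88
ee_pos: [558.1, -84.9, 418.6]
orientation: [-3.132, -0.233, 0.007]
ft_force: [1.1, 0.3, -5.2]
width: 44.0
grasp_force: 30.0
```

{"api": "step_arm", "payload": {
  "targets": [
    [[0.3,0.8,0,0,0,0,0],[0.25,0.8,0,0,0,0,0],[0,0.4,0,0,0,0,0],[0,0,0,0,0,0,0],[0,0,0,0,0,0,0]]
  ]
}}

```text
t: 23.5
ee_pos: [585.5, 12.9, 420.3]
orientation: [3.133, 0.233, -0.003]
ft_force: [-0.7, 0.4, -4.1]
width: 44.0
grasp_force: 30.0
```

```bash
python3 - <<'E'
from h import *
st()
snap('wrist','w11')
E
```

```text
t 23.5 ee [585.5  12.9 420.3] tooly yaw -81.49 z [-0.002 -0.    -1.   ] F [-0.7  0.4 -4.1] w 44.0 g 30.0 q [ 0.    0.35  1.71 -0.    1.09  1.42]
```

View pics/w11.png

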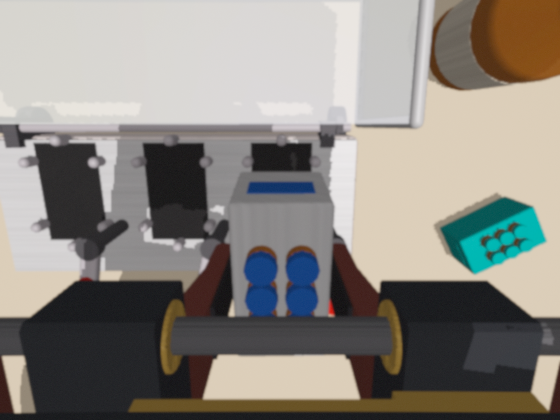

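The block hangs flat over pocket 0; pockets 2 and 1 show at about (72,190) and (177,190). This 180°-turned view lets me check for camera bias.

```bash
python3 - <<'E'
from h import *
d=snap('wrist')
g=cv2.cvtColor(d['pixels'],cv2.COLOR_RGB2GRAY);m=(g<60).astype(np.uint8);m[250:]=0;m[:135]=0
m=cv2.morphologyEx(m,cv2.MORPH_OPEN,np.ones((21,21)))
for c in cv2.findContours(m,cv2.RETR_EXTERNAL,cv2.CHAIN_APPROX_NONE)[0]:
    if cv2.contourArea(c)>2500:
        r=cv2.minAreaRect(c);print(np.round(r[0],1),np.round(r[1]),plane(d,r[0],80)[:2].round(1),plane(d,r[0],83)[:2].round(1))
E
```

```text
[ 71.3 192. ] [96. 56.] [560.3 204.6] [561.2 203. ]
[176.  190.8] [93. 58.] [575.5 110.3] [576.2 109.5]
```

{"api": "step_arm", "payload": {
  "targets": [
    [[0.05,0.04,-0.8,0,0,0,0],[0,0,-0.8,0,0,0,0],[0,0,-0.7,0,0,0,0],[0,0,0,0,0,0,0],[0,0,0,0,0,0,0]]
  ]
}}

```text
t: 24.22
ee_pos: [589.1, 15.0, 307.5]
orientation: [3.133, 0.232, 0.003]
ft_force: [0.4, -0.3, -4.0]
width: 43.9
grasp_force: 30.0
```

```bash
python3 - <<'E'
from h import *
st()
E
```

```text
t 24.225 ee [589.1  15.  307.5] tooly yaw -81.52 z [ 0.002 -0.    -1.   ] F [ 0.4 -0.3 -4. ] w 43.9 g 30.0 q [ 0.01  0.5   1.78 -0.    0.87  1.43]
```

Slow descent of about 24 mm, watching force.

{"api": "step_arm", "payload": {
  "targets": [
    [[-0.02,0,-0.1,0,0,0,0],[0,0,-0.1,0,0,0,0],[0,0,-0.1,0,0,0,0],[0,0,0,0,0,0,0],[0,0,0,0,0,0,0]]
  ]
}}

```text
t: 24.85
ee_pos: [590.1, 15.9, 294.1]
orientation: [3.133, 0.233, 0.015]
ft_force: [5.6, 2.7, 5.8]
width: 43.9
grasp_force: 30.0
```

```bash
python3 - <<'E'
from h import *
st()
E
```

```text
t 24.85 ee [590.1  15.9 294.1] tooly yaw -81.48 z [ 0.01   0.001 -1.   ] F [5.6 2.7 5.8] w 43.9 g 30.0 q [0.01 0.52 1.78 0.   0.83 1.43]
```

{"api": "step_arm", "payload": {
  "targets": [
    [[0.05,0.03,0,0,0,0,0],[0,0,-0.08,0,0,0,0],[0,0,-0.08,0,0,0,0],[0,0,0,0,0,0,0],[0,0,0,0,0,0,0]]
  ]
}}

```text
t: 25.48
ee_pos: [593.2, 16.8, 289.7]
orientation: [3.131, 0.234, 0.019]
ft_force: [-3.7, -2.5, 36.0]
width: 43.9
grasp_force: 30.0
```

```bash
python3 - <<'E'
from h import *
st()
E
```

```text
t 25.475 ee [593.2  16.8 289.7] tooly yaw -81.46 z [ 0.012 -0.001 -1.   ] F [-3.7 -2.5 36. ] w 43.9 g 30.0 q [ 0.01  0.53  1.78 -0.    0.83  1.43]
```

```bash
python3 - <<'E'
from h import *
o=readout.get_obs();print(o['moment'],o['ft_force'])
d=snap('wrist','w12');snap('side','s12')
a=cv2.imread('pics/s12.png')[140:260,190:350];cv2.imwrite('pics/s12c.png',np.hstack([cv2.resize(a,None,fx=2.5,fy=3.5,interpolation=cv2.INTER_CUBIC),cv2.imread('pics/w12.png')[:,130:430]]))
E
```

```text
[-0.39323638  0.84615093  0.02270541] [-3.73787633 -2.49992118 36.04137324]
```

View pics/s12c.png

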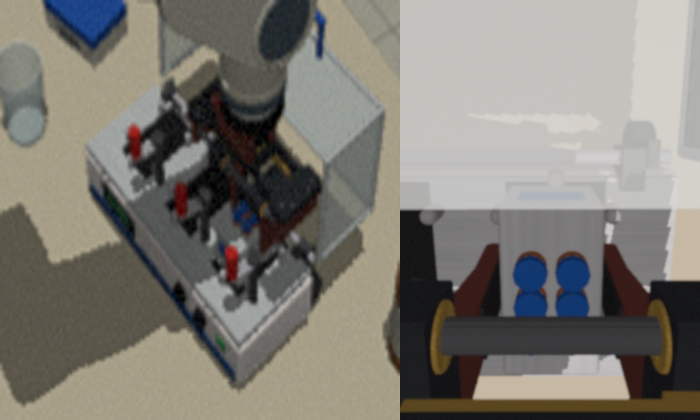

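```bash
python3 - <<'E'
from bl import *
o=st();d=snap('wrist')
m,s=caps(d,True,(282,288),36);print(s)
yaw=np.radians(8.54);ax=np.array([np.cos(yaw),np.sin(yaw)]);ay=np.array([-ax[1],ax[0]])
for dz in(0,4,7,10):
  for dx in(0,):
    zb=o['ee_pos'][2]-202.4+dz
    print(dz,[np.round(proj(d,[*(o['ee_pos'][:2]+ax*(a+dx)+ay*b),zb+61]),1).tolist() for a in(14,0) for b in(7.5,-7.5)])
E
```

```text
t 25.575 ee [593.2  16.8 289.8] tooly yaw -81.46 z [ 0.012 -0.001 -1.   ] F [-4.2 -3.2 35.6] w 43.5 g 30.0 q [ 0.01  0.53  1.78 -0.    0.83  1.43]
[([300.5, 287.4], 1379), ([262.2, 287.6], 1295)]
0 [[265.1, 279.7], [305.3, 279.6], [265.5, 313.4], [304.7, 313.3]]
4 [[264.6, 284.4], [306.0, 284.4], [265.1, 319.0], [305.4, 319.0]]
7 [[264.3, 288.2], [306.6, 288.1], [264.7, 323.5], [305.9, 323.4]]
10 [[263.9, 292.1], [307.2, 292.1], [264.4, 328.1], [306.5, 328.1]]
```

{"api": "step_arm", "payload": {
  "targets": [
    [[0,0,0.1,0,0,0,0],[0,0,0.2,0,0,0,0],[0,0,0.2,0,0,0,0],[0,0,0,0,0,0,0],[0,0,0,0,0,0,0]]
  ]
}}

```text
t: 26.25
ee_pos: [589.7, 17.4, 307.8]
orientation: [-3.132, -0.234, 0.001]
ft_force: [-0.2, -0.7, -4.8]
width: 44.1
grasp_force: 30.0
```

```bash
python3 - <<'E'
from bl import *
o=st();d=snap('wrist','w13');s=snap('side','s13')
m,q=caps(d,True,(282,288),36);print(q)
a=d['pixels'][90:330,160:400,::-1];b=cv2.imread('pics/w11.png')[90:330,160:400]
cv2.imwrite('pics/c13.png',cv2.resize(np.hstack([b,a]),None,fx=1.6,fy=1.6))
E
```

```text
t 26.25 ee [589.7  17.4 307.8] tooly yaw -81.47 z [-0.001  0.    -1.   ] F [-0.2 -0.7 -4.8] w 44.1 g 30.0 q [0.01 0.5  1.77 0.   0.87 1.43]
[([300.5, 287.3], 1379), ([262.2, 287.6], 1287)]
```

View pics/c13.png

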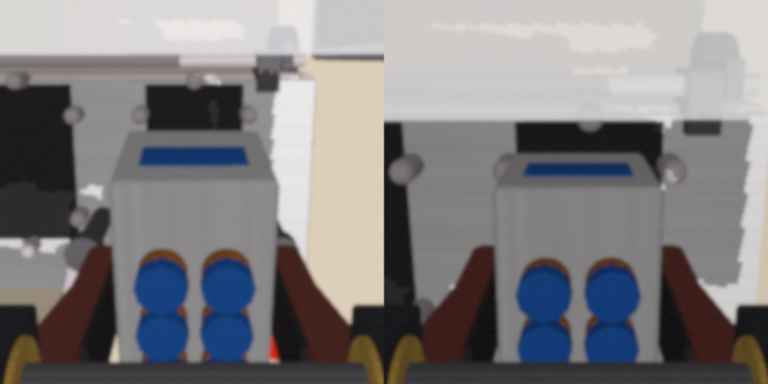

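The picture shows the block pitched a little: its front end rode up on the front end pin. Pins seen: back side pins at (235.6,195), (340,195), end pin (289,166). I'll locate the pocket from its pins.

```bash
python3 - <<'E'
from h import *
d=snap('wrist');yaw=np.radians(8.54);ax=np.array([np.cos(yaw),np.sin(yaw)])
L,R,E=[plane(d,q,94)[:2] for q in((235.6,195),(340,195),(288.75,166.3))]
print('now',L,R,E,'gap',np.linalg.norm(L-R),'centre',(L+R)/2-29*ax, 'end dist',(E-(L+R)/2)@ax)
# w11: same camera shifted by TCP difference
import copy
e=copy.deepcopy(d);Ex=d['extrinsics'];c=-Ex[:3,:3].T@Ex[:3,3]+np.array([585.5-589.7,12.9-17.4,420.3-307.8]);e['extrinsics']=Ex.copy();e['extrinsics'][:3,3]=-Ex[:3,:3]@c
L2,R2,E2=[plane(e,q,94)[:2] for q in((205.6,161.9),(315,161.9),(281.9,141.3))]
print('w11',L2,R2,E2,'gap',np.linalg.norm(L2-R2),'centre',(L2+R2)/2-29*ax)
for a,b in(((235.6,195),(205.6,161.9)),((340,195),(315,161.9)),((288.75,166.3),(281.9,141.3))): print(two(d,a,e,b))
E
```

```text
now [613.90279102  48.52911262] [622.4942236   -8.90874077] [634.08623687  21.72868754] gap 58.076843190258266 centre [589.52004679  15.50369061] end dist 15.996470455411425
w11 [607.95858227  83.68854372] [621.82575299  -8.98247806] [634.79895462  21.62863976] gap 93.70281053740517 centre [586.21370711  33.04653752]
(array([646.97526222,  39.57264066, 277.43113852]), np.float64(26.790874644461535))
(array([621.50566004,  -9.60760834,  89.71200235]), np.float64(0.4339277727300233))
(array([635.31066726,  21.89987973, 102.53282278]), np.float64(0.38227154828289955))
```

The block slipped about 12 mm down in the grip on the way (labels and caps shifted consistently), so the earlier contact at 294 was in fact the pocket floor. I'll re-centre, lower gently to there, then release.

{"api": "step_arm", "payload": {
  "targets": [
    [[-0.01,-0.04,0,0,0,0,0],[0,0,-0.12,0,0,0,0],[0,0,-0.12,0,0,0,0],[0,0,0,0,0,0,0],[0,0,0,0,0,0,0]]
  ]
}}

```text
t: 27.02
ee_pos: [589.6, 15.1, 296.1]
orientation: [-3.133, -0.234, -0.0]
ft_force: [1.8, 0.3, -5.1]
width: 43.7
grasp_force: 30.0
```

```bash
python3 - <<'E'
from bl import *
o=st()
E
```

```text
t 27.025 ee [589.6  15.1 296.1] tooly yaw -81.47 z [ 0.  0. -1.] F [ 1.8  0.3 -5.1] w 43.7 g 30.0 q [0.01 0.51 1.78 0.   0.85 1.43]
```

Inside the pins with no contact yet; a bit lower.

{"api": "step_arm", "payload": {
  "targets": [
    [[0,0,-0.06,0,0,0,0],[0,0,-0.04,0,0,0,0],[0,0,0,0,0,0,0],[0,0,0,0,0,0,0],[0,0,0,0,0,0,0]]
  ]
}}

```text
t: 27.65
ee_pos: [589.5, 15.1, 291.1]
orientation: [-3.133, -0.234, -0.0]
ft_force: [2.1, 0.6, -4.7]
width: 43.4
grasp_force: 30.0
```

```bash
python3 - <<'E'
from bl import *
o=st();print(o['moment'])
E
```

```text
t 27.65 ee [589.5  15.1 291.1] tooly yaw -81.47 z [ 0.  0. -1.] F [ 2.1  0.6 -4.7] w 43.4 g 30.0 q [0.01 0.52 1.78 0.   0.84 1.43]
[ 0.06382162 -0.480093    0.05425581]
```

{"api": "step_arm", "payload": {
  "targets": [
    [[0,0,-0.05,0,0,0,0],[0,0,0,0,0,0,0],[0,0,0,0,0,0,0],[0,0,0,0,0,0,0],[0,0,0,0,0,0,0]]
  ]
}}

```text
t: 28.28
ee_pos: [589.4, 15.1, 289.7]
orientation: [-3.133, -0.234, -0.0]
ft_force: [-2.0, -0.1, 6.4]
width: 43.6
grasp_force: 30.0
```

{"api": "step_arm", "payload": {
  "targets": [
    [[0,0,-0.05,0,0,0,0],[0,0,0,0,0,0,0],[0,0,0,0,0,0,0],[0,0,0,0,0,0,0],[0,0,0,0,0,0,0]]
  ]
}}

```text
t: 28.9
ee_pos: [589.5, 15.1, 289.5]
orientation: [3.133, 0.233, 0.001]
ft_force: [-9.2, 1.4, 25.5]
width: 43.4
grasp_force: 30.0
```

{"api": "step_arm", "payload": {
  "targets": [
    [[0,0,0.05,0,0,0,0.2],[0,0,0,0,0,0,0.7],[0,0,0,0,0,0,0.7],[0,0,0,0,0,0,0.7],[0,0,0.2,0,0,0,0.7]]
  ]
}}

```text
t: 29.52
ee_pos: [589.1, 15.1, 298.1]
orientation: [-3.133, -0.233, 0.003]
ft_force: [-0.6, 0.6, -0.7]
width: 61.4
grasp_force: 0.0
```

{"api": "step_arm", "payload": {
  "targets": [
    [[0,0,0.6,0,0,0,0.7],[0,0,0.8,0,0,0,0.7],[0,0,0.8,0,0,0,0.7],[0,0,0.8,0,0,0,0.7],[0,0,0,0,0,0,0.7]]
  ]
}}

```text
t: 30.15
ee_pos: [590.2, 15.1, 452.9]
orientation: [3.132, 0.234, 0.011]
ft_force: [0.0, -0.3, -1.2]
width: 61.4
grasp_force: 0.0
```

```bash
python3 - <<'E'
from bl import *
o=st();d=snap('wrist','w14');pickle.dump(d,open('w14.pkl','wb'))
cv2.imwrite('pics/c14.png',cv2.resize(d['pixels'][60:320,60:400,::-1],None,fx=1.8,fy=1.8))
E
```

```text
t 30.15 ee [590.2  15.1 452.9] tooly yaw -81.47 z [ 0.007  0.    -1.   ] F [ 0.  -0.3 -1.2] w 61.4 g 0.0 q [ 0.01  0.32  1.67 -0.    1.15  1.43]
```

View pics/c14.png

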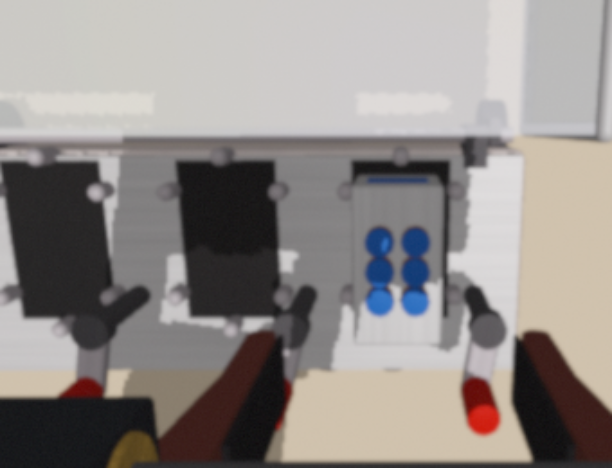

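Block0 sits between the six pins of pocket 0 (top face corners about (257,163), (306,163), (257,251), (305,251) in full-image pixels). I'll check numerically that it is fully down: length/width at z=130 and caps at 141.

```bash
python3 - <<'E'
from bl import *
d=pickle.load(open('w14.pkl','rb'))
C=np.array([plane(d,q,130)[:2] for q in((257.2,162.8),(306,162.8),(257.2,250.6),(305,250.6))]);print(C.round(1))
print('len',np.linalg.norm(C[0]-C[2]),np.linalg.norm(C[1]-C[3]),'wid',np.linalg.norm(C[0]-C[1]),np.linalg.norm(C[2]-C[3]),'mean',C.mean(0))
h=cv2.cvtColor(d['pixels'],cv2.COLOR_RGB2HSV);m=cv2.inRange(h,np.array((100,150,50)),np.array((130,255,255)));m[:172]=0;m[245:]=0;m[:,:240]=0;m[:,320:]=0
ys,xs=np.nonzero(m);Q=np.array([plane(d,(x,y),141)[:2] for x,y in zip(xs,ys)]).astype(np.float32);print('caps@141',Q.mean(0),cv2.minAreaRect(Q),len(xs))
pts=[((288.75,166.3))]
pin=lambda x,y:plane(d,(x/1.8+60,y/1.8+60),94)[:2]
side=[pin(347,191),pin(457,191),pin(347,295),pin(452,295)];print('pins centre',np.mean(side,0),np.round(side,1))
E
```

```text
[[621.5  42. ]
 [627.7   1. ]
 [542.9  31.6]
 [549.3 -11.1]]
len 79.28288541576823 79.2700551210482 wid 41.42037655050974 43.23543934949872 mean [585.37160017  15.87497346]
caps@141 [586.04535   16.935148] ((586.00927734375, 16.684185028076172), (40.43021011352539, 27.967859268188477), 7.804737567901611) 972
pins centre [589.00635911  15.12726303] [[613.2  47.5]
 [621.7 -10. ]
 [556.3  40.1]
 [564.8 -17.1]]
```

{"api": "step_arm", "payload": {
  "targets": [
    [[-0.25,-0.34,0,0,0,-0.97,0.9],[-0.25,-0.34,0,0,0,-0.97,0.9],[0,0,0,0,0,0,0.9],[0,0,0,0,0,0,0.9],[0,0,0,0,0,0,0.9]]
  ]
}}

```text
t: 30.82
ee_pos: [564.8, -18.6, 448.6]
orientation: [-3.141, -0.022, -0.0]
ft_force: [0.4, -0.1, 0.0]
width: 79.0
grasp_force: 0.0
```

```bash
python3 - <<'E'
from bl import *
o=st();d=snap('wrist');d0=pickle.load(open('w14.pkl','rb'))
def cc(d,box):
    h=cv2.cvtColor(d['pixels'],cv2.COLOR_RGB2HSV);m=cv2.inRange(h,np.array((100,150,50)),np.array((130,255,255)));M=np.zeros_like(m);x0,y0,x1,y1=box;M[y0:y1,x0:x1]=m[y0:y1,x0:x1]
    n,l,s,c=cv2.connectedComponentsWithStats(M);return [(c[i].round(1).tolist(),int(s[i,4])) for i in range(1,n) if s[i,4]>60]
print(cc(d0,(240,172,320,245)))
x,y=map(int,proj(d,[586,16.7,141]));print(x,y,cc(d,(x-45,max(y-50,0),x+45,y+50)))
E
```

```text
t 30.825 ee [564.8 -18.6 448.6] tooly yaw -89.19 z [ 0.  0. -1.] F [ 0.4 -0.1  0. ] w 79.0 g 0.0 q [-0.05  0.29  1.72  0.    1.13  1.5 ]
[([270.3, 210.2], 490), ([290.3, 210.2], 482)]
240 178 [([251.3, 177.3], 526), ([230.8, 179.9], 529)]
```

{"api": "step_arm", "payload": {
  "targets": [
    [[-0.25,-0.34,-0.1,0,0,-0.97,0.9],[-0.25,-0.34,-0.1,0,0,-0.97,0.9],[-0.25,-0.34,-0.1,0,0,-0.97,0.9],[-0.25,-0.34,-0.1,0,0,-0.97,0.9],[-0.25,-0.34,-0.1,0,0,-0.97,0.9]]
  ]
}}

```text
t: 31.5
ee_pos: [500.9, -105.3, 423.4]
orientation: [3.099, -0.516, 0.0]
ft_force: [0.5, -0.6, -0.1]
width: 79.2
grasp_force: 0.0
```

{"api": "step_arm", "payload": {
  "targets": [
    [[-0.25,-0.34,-0.1,0,0,-0.97,0.9],[-0.25,-0.34,-0.1,0,0,-0.97,0.9],[-0.25,-0.34,-0.1,0,0,-0.97,0.9],[-0.25,-0.34,-0.1,0,0,-0.97,0.9],[-0.25,-0.34,-0.1,0,0,-0.97,0.9]]
  ]
}}

```text
t: 32.12
ee_pos: [438.4, -190.0, 398.4]
orientation: [2.968, -1.031, 0.0]
ft_force: [0.3, 0.4, -0.5]
width: 79.0
grasp_force: 0.0
```

{"api": "step_arm", "payload": {
  "targets": [
    [[0,0,0,0,0,0,0.9],[0,0,0,0,0,0,0.9],[0,0,0,0,0,0,0.9],[0,0,0,0,0,0,0.9],[0,0,0,0,0,0,0.9]]
  ]
}}

```text
t: 32.75
ee_pos: [439.7, -188.6, 398.7]
orientation: [-2.97, 1.023, -0.0]
ft_force: [0.6, -1.4, 0.3]
width: 79.2
grasp_force: 0.0
```

```bash
cat > b1.py <<'E'
from bl import *
o=st();d=snap('wrist','b1_%d'%int(readout.get_obs()['t']*100));pickle.dump(d,open(sys.argv[1],'wb'))
h=cv2.cvtColor(d['pixels'],cv2.COLOR_RGB2HSV)
# light grey block: low saturation vs tan bench
for S in (30,40,50):
    m=((h[...,1]<S)&(h[...,2]>70)).astype(np.uint8);m[285:]=0
    m=cv2.morphologyEx(m,cv2.MORPH_OPEN,np.ones((5,5)))
    for c in cv2.findContours(m,cv2.RETR_EXTERNAL,cv2.CHAIN_APPROX_NONE)[0]:
        if cv2.contourArea(c)>1200: r=cv2.minAreaRect(c);print(S,cv2.contourArea(c),np.round(r[0],1),np.round(r[1],1),round(r[2],1))
g=cv2.cvtColor(d['pixels'],cv2.COLOR_RGB2GRAY)
cir=cv2.HoughCircles(cv2.medianBlur(g,3),cv2.HOUGH_GRADIENT,1,14,param1=60,param2=13,minRadius=7,maxRadius=15)
if cir is not None: print([c.round(0).tolist() for c in cir[0] if c[1]<290 and 200<c[0]<360])
E
python3 b1.py e1.pkl
```

```text
t 32.75 ee [ 439.7 -188.6  398.7] tooly yaw -128.0 z [ 0. -0. -1.] F [ 0.6 -1.4  0.3] w 79.2 g 0.0 q [-0.43  0.22  1.95  0.    0.98  1.8 ]
30 3884.5 [282.  189.5] [85. 48.] 90.0
30 12491.0 [ 68. 195.] [172. 136.] 90.0
40 3972.0 [282. 190.] [86. 48.] 90.0
40 13581.0 [ 68.5 195. ] [137. 172.] -0.0
50 1206.0 [218.  264.7] [35.1 39. ] 78.7
50 2677.0 [126.7 259.9] [55.1 83. ] 37.3
50 125952.5 [279.5 142. ] [284. 559.] 90.0
[[228.0, 76.0, 10.0], [232.0, 58.0, 11.0], [272.0, 180.0, 10.0], [208.0, 50.0, 11.0], [216.0, 36.0, 8.0], [206.0, 68.0, 10.0], [292.0, 180.0, 10.0], [234.0, 38.0, 11.0], [272.0, 196.0, 8.0], [292.0, 196.0, 7.0], [292.0, 212.0, 7.0]]
```

{"api": "step_arm", "payload": {
  "targets": [
    [[0,0,-0.6,0,0,0,0.9],[0,0,-0.6,0,0,0,0.9],[0,0,0,0,0,0,0.9],[0,0,0,0,0,0,0.9],[0,0,0,0,0,0,0.9]]
  ]
}}

```text
t: 33.42
ee_pos: [439.9, -189.1, 339.8]
orientation: [2.97, -1.024, 0.003]
ft_force: [0.8, -0.1, -0.6]
width: 79.2
grasp_force: 0.0
```

```bash
python3 b1.py e2.pkl; python3 - <<'E'
from bl import *
d=pickle.load(open('e1.pkl','rb'));print('b1@61',plane(d,(282,196),61),[plane(d,q,61)[:2].round(1) for q in((272,180),(292,180),(292,212))])
f=pickle.load(open('w14.pkl','rb'))
import copy
E=f['extrinsics'];
# second block0 view: yaw -89.19, ee moved; rotate camera rig about tool z
R0=E[:3,:3].T;c0=-R0@E[:3,3];t0=np.array([590.2,15.1,452.9]);a=np.radians(-89.19+81.47);Z=Ro.from_rotvec([0,0,a]).as_matrix()
d9=copy.deepcopy(f)
tilt=Ro.from_rotvec([0,-0.0,0]).as_matrix()
e2=d['extrinsics'];R=e2[:3,:3].T;c=-R@e2[:3,3];Z=Ro.from_rotvec([0,0,np.radians(-89.19+128.0)]).as_matrix();t=np.array([439.7,-188.6,398.7])
R9=Z@R;c9=np.array([564.8,-18.6,448.6])+Z@(c-t);d9['extrinsics']=np.eye(4);d9['extrinsics'][:3,:3]=R9.T;d9['extrinsics'][:3,3]=-R9.T@c9
print('b0 caps',two(f,(280.3,210.2),d9,(241,178.6)))
E
```

```text
t 33.425 ee [ 439.9 -189.1  339.8] tooly yaw -128.04 z [ 0.002 -0.001 -1.   ] F [ 0.8 -0.1 -0.6] w 79.2 g 0.0 q [-0.43  0.31  2.    0.    0.84  1.8 ]
30 5552.5 [282.  205.5] [103.  58.] 90.0
30 10569.0 [ 55.5 202. ] [158. 111.] 90.0
40 5735.5 [282. 205.] [104.  58.] 90.0
40 10708.5 [ 55.5 201.5] [111. 159.] 0.0
50 2102.0 [102.5 253.5] [61. 61.] 90.0
50 10873.0 [ 56. 201.] [160. 112.] 90.0
50 116242.0 [279.5 142. ] [284. 559.] 90.0
[[272.0, 216.0, 10.0], [294.0, 214.0, 8.0], [292.0, 232.0, 10.0], [218.0, 46.0, 13.0], [224.0, 24.0, 12.0], [216.0, 70.0, 11.0], [270.0, 232.0, 9.0], [294.0, 194.0, 8.0], [270.0, 194.0, 8.0]]
b1@61 [ 439.476108   -186.71988647   61.        ] [array([ 456.7, -188.7]), array([ 445.6, -202.9]), array([ 421.9, -184.7])]
b0 caps (array([583.59866941,  16.9655814 , 133.60307642]), np.float64(1.471623132956032))
```

```bash
python3 - <<'E'
from bl import *
d=pickle.load(open('e1.pkl','rb'));e=pickle.load(open('e2.pkl','rb'))
print(two(d,(282,196),e,(282,214)),plane(e,(282,214),61),plane(d,(282,196),61))
ax=np.array([np.cos(np.radians(-38)),np.sin(np.radians(-38))])
# block far and near edges from rects; far end bottom/top
for dd,t,l in((d,190-43,86),(e,205-52,104)): print('far edge z0/z50',[(plane(dd,(282,t),z)[:2]).round(1) for z in(0,50)],'near z50',plane(dd,(282,t+l),50)[:2].round(1))
E
```

```text
(array([ 438.32855411, -185.80371306,   54.42991525]), np.float64(0.05888500241414963)) [ 439.77588289 -186.88452916   61.        ] [ 439.476108   -186.71988647   61.        ]
far edge z0/z50 [array([ 470.1, -210.8]), array([ 473.5, -213.3])] near z50 [ 408.6 -162.6]
far edge z0/z50 [array([ 470.8, -211.3]), array([ 474.8, -214.3])] near z50 [ 408.9 -162.8]
```

{"api": "step_arm", "payload": {
  "targets": [
    [[-0.01,0.04,-0.9,0,0,0,0.9],[0,0,-0.9,0,0,0,0.9],[0,0,-0.95,0,0,0,0.9],[0,0,0,0,0,0,0.9],[0,0,0,0,0,0,0]]
  ]
}}

```text
t: 34.1
ee_pos: [439.6, -187.2, 202.6]
orientation: [2.97, -1.024, 0.003]
ft_force: [0.3, 0.2, -0.3]
width: 72.6
grasp_force: 0.0
```

{"api": "step_arm", "payload": {
  "targets": [
    [[0,0,0,0,0,0,0],[0,0,0,0,0,0,0],[0,0,0,0,0,0,0],[0,0,0,0,0,0,0],[0,0,0,0,0,0,0]]
  ]
}}

```text
t: 34.72
ee_pos: [439.3, -187.2, 202.2]
orientation: [2.97, -1.023, 0.002]
ft_force: [-2.2, 0.8, 10.4]
width: 44.0
grasp_force: 30.0
```

{"api": "step_arm", "payload": {
  "targets": [
    [[0,0,0.4,0,0,0,0],[0,0,0.9,0,0,0,0],[0,0,0.9,0,0,0,0],[0,0,0.9,0,0,0,0],[0,0,0.5,0,0,0,0]]
  ]
}}

```text
t: 35.35
ee_pos: [438.8, -186.8, 383.3]
orientation: [2.97, -1.024, 0.004]
ft_force: [-0.3, -0.1, -4.1]
width: 43.9
grasp_force: 30.0
```

```bash
cat > hw.py <<'E'
from bl import *
st();d=snap('wrist');h=cv2.cvtColor(d['pixels'],cv2.COLOR_RGB2HSV);g=cv2.cvtColor(d['pixels'],cv2.COLOR_RGB2GRAY)
# profile down the held block centre column: edges
col=g[130:320,276:288].mean(1);dd=np.abs(np.diff(cv2.GaussianBlur(col.reshape(-1,1),(1,5),0).ravel()))
print('edges',[(i+130,round(dd[i])) for i in range(1,len(dd)-1) if dd[i]>8 and dd[i]>=dd[i-1] and dd[i]>dd[i+1]])
row=g[225:235].mean(0)
cir=cv2.HoughCircles(cv2.medianBlur(g,3),cv2.HOUGH_GRADIENT,1,18,param1=60,param2=12,minRadius=10,maxRadius=20)
if cir is not None: print([c.round(0).tolist() for c in cir[0] if 225<c[1]<330 and 240<c[0]<325])
E
python3 hw.py
```

```text
t 35.35 ee [ 438.8 -186.8  383.3] tooly yaw -128.03 z [ 0.002 -0.001 -1.   ] F [-0.3 -0.1 -4.1] w 43.9 g 30.0 q [-0.43  0.23  1.97  0.    0.94  1.81]
edges [(176, 17), (187, 18), (191, 26), (196, 17), (201, 10), (316, 19)]
[[302.0, 268.0, 19.0], [258.0, 264.0, 19.0], [304.0, 308.0, 17.0], [258.0, 306.0, 17.0]]
```

{"api": "step_arm", "payload": {
  "targets": [
    [[0,0,0.42,0,0,0.97,0],[0,0,0.42,0,0,0.97,0],[0.27,0.59,0,0,0,0.97,0],[0.27,0.59,0,0,0,0.97,0],[0.27,0.59,0,0,0,0.97,0]]
  ]
}}

```text
t: 36.02
ee_pos: [479.2, -97.4, 422.0]
orientation: [-3.1, 0.506, 0.003]
ft_force: [-0.8, -0.6, -4.5]
width: 43.7
grasp_force: 30.0
```

{"api": "step_arm", "payload": {
  "targets": [
    [[0.27,0.59,0,0,0,0.97,0],[0.27,0.59,0,0,0,0.97,0],[0.27,0.59,0,0,0,0.97,0],[0.27,0.59,0,0,0,0.97,0],[0.27,0.59,0,0,0,0.97,0]]
  ]
}}

```text
t: 36.65
ee_pos: [546.8, 50.2, 421.7]
orientation: [3.141, 0.025, -0.003]
ft_force: [-0.2, -0.6, -3.7]
width: 43.6
grasp_force: 30.0
```

{"api": "step_arm", "payload": {
  "targets": [
    [[0.27,0.59,0,0,0,0.97,0],[0.27,0.59,0,0,0,0.97,0],[0,0,0,0,0,0,0],[0,0,0,0,0,0,0],[0,0,0,0,0,0,0]]
  ]
}}

```text
t: 37.28
ee_pos: [573.5, 107.3, 422.7]
orientation: [3.133, 0.232, -0.002]
ft_force: [0.6, -0.8, -3.8]
width: 43.8
grasp_force: 30.0
```

```bash
python3 hw.py
```

```text
t 37.275 ee [573.5 107.3 422.7] tooly yaw -81.54 z [-0.001 -0.    -1.   ] F [ 0.6 -0.8 -3.8] w 43.8 g 30.0 q [ 0.16  0.34  1.71 -0.    1.09  1.59]
edges [(133, 17), (147, 17), (175, 19), (191, 12), (316, 21)]
[[304.0, 268.0, 19.0], [258.0, 268.0, 19.0], [258.0, 308.0, 18.0], [302.0, 304.0, 19.0]]
```

{"api": "step_arm", "payload": {
  "targets": [
    [[0.04,0.04,-0.8,0,0,0,0],[0,0,-0.8,0,0,0,0],[0,0,-0.75,0,0,0,0],[0,0,0,0,0,0,0],[0,0,0,0,0,0,0]]
  ]
}}

```text
t: 37.95
ee_pos: [576.6, 109.9, 307.0]
orientation: [-3.133, -0.233, -0.003]
ft_force: [1.0, 0.9, -2.8]
width: 43.7
grasp_force: 30.0
```

```bash
python3 - <<'E'
from bl import *
st()
E
```

```text
t 37.95 ee [576.6 109.9 307. ] tooly yaw -81.51 z [ 0.002  0.    -1.   ] F [ 1.   0.9 -2.8] w 43.7 g 30.0 q [ 0.17  0.5   1.78 -0.    0.86  1.59]
```

{"api": "step_arm", "payload": {
  "targets": [
    [[-0.01,-0.01,-0.1,0,0,0,0],[0,0,-0.1,0,0,0,0],[0,0,-0.08,0,0,0,0],[0,0,0,0,0,0,0],[0,0,0,0,0,0,0]]
  ]
}}

```text
t: 38.58
ee_pos: [575.5, 109.6, 291.7]
orientation: [-3.133, -0.234, 0.0]
ft_force: [-0.5, -0.9, -3.9]
width: 44.4
grasp_force: 30.0
```

No contact, already among the pins. Continue.

{"api": "step_arm", "payload": {
  "targets": [
    [[0,0,-0.06,0,0,0,0],[0,0,-0.06,0,0,0,0],[0,0,0,0,0,0,0],[0,0,0,0,0,0,0],[0,0,0,0,0,0,0]]
  ]
}}

```text
t: 39.2
ee_pos: [575.5, 109.6, 285.7]
orientation: [-3.133, -0.234, -0.0]
ft_force: [-0.5, -0.2, -4.4]
width: 43.5
grasp_force: 30.0
```

{"api": "step_arm", "payload": {
  "targets": [
    [[0,0,-0.05,0,0,0,0],[0,0,0,0,0,0,0],[0,0,0,0,0,0,0],[0,0,0,0,0,0,0],[0,0,0,0,0,0,0]]
  ]
}}

```text
t: 39.83
ee_pos: [575.5, 109.6, 283.2]
orientation: [-3.133, -0.234, -0.0]
ft_force: [-0.8, -0.4, -4.0]
width: 43.6
grasp_force: 30.0
```

{"api": "step_arm", "payload": {
  "targets": [
    [[0,0,-0.03,0,0,0,0],[0,0,0,0,0,0,0],[0,0,0,0,0,0,0.2],[0,0,0,0,0,0,0.7],[0,0,0,0,0,0,0.7]]
  ]
}}

```text
t: 40.45
ee_pos: [575.8, 109.7, 281.8]
orientation: [-3.133, -0.234, -0.002]
ft_force: [0.5, 0.0, 0.1]
width: 59.8
grasp_force: 0.0
```

{"api": "step_arm", "payload": {
  "targets": [
    [[0,0,0,0,0,0,0.7],[0,0,0.4,0,0,0,0.7],[0,0,0.8,0,0,0,0.7],[0,0,0.8,0,0,0,0.7],[0,0,0.8,0,0,0,0.7]]
  ]
}}

```text
t: 41.08
ee_pos: [575.4, 109.6, 422.9]
orientation: [-3.133, -0.234, -0.0]
ft_force: [0.1, 0.6, 0.1]
width: 60.8
grasp_force: 0.0
```

{"api": "step_arm", "payload": {
  "targets": [
    [[0.2,0,0.7,0,0,0,0.7],[0.2,0,0,0,0,0,0.35],[-0.6,0,0,0,0,0,0.35],[0,0,0,0,0,0,0.35],[0,0,0,0,0,0,0.35]]
  ]
}}

```text
t: 41.7
ee_pos: [565.9, 109.6, 456.0]
orientation: [3.133, 0.234, -0.001]
ft_force: [-0.1, 0.0, 0.1]
width: 31.2
grasp_force: 0.0
```

```bash
python3 - <<'E'
from bl import *
o=st();d=snap('wrist','w15');pickle.dump(d,open('w15.pkl','wb'))
h=cv2.cvtColor(d['pixels'],cv2.COLOR_RGB2HSV);g=cv2.cvtColor(d['pixels'],cv2.COLOR_RGB2GRAY)
m=cv2.inRange(h,np.array((100,150,50)),np.array((130,255,255)))
u,v=proj(d,[586,16.7,141]);print('b0 expected px',u,v)
n,l,s,c=cv2.connectedComponentsWithStats(m);print([(c[i].round(1).tolist(),s[i].tolist()) for i in range(1,n) if s[i,4]>60 and abs(c[i][0]-u)<60])
u,v=proj(d,[575,109.3,141]);print('b1 expected',u,v)
cir=cv2.HoughCircles(cv2.medianBlur(g,3),cv2.HOUGH_GRADIENT,1,12,param1=60,param2=11,minRadius=6,maxRadius=14)
print([c.round(0).tolist() for c in cir[0] if abs(c[0]-u)<35 and abs(c[1]-v)<45])
k=((h[...,0]<6)|(h[...,0]>174))&(h[...,1]>180)&(h[...,2]>90)
n,l,s,c=cv2.connectedComponentsWithStats(k.astype(np.uint8));print('red',[(c[i].round(1).tolist(),s[i].tolist()) for i in range(1,n) if s[i,4]>60])
E
```

```text
t 41.7 ee [565.9 109.6 456. ] tooly yaw -81.47 z [-0.001 -0.    -1.   ] F [-0.1  0.   0.1] w 31.2 g 0.0 q [ 0.17  0.3   1.69 -0.    1.15  1.59]
b0 expected px 395.78567837675814 195.2381149221009
[([384.8, 195.0], [376, 172, 19, 48, 509]), ([404.6, 195.3], [396, 172, 18, 48, 518])]
b1 expected 285.42110685821535 192.00216189218628
[[272.0, 206.0, 7.0], [272.0, 172.0, 8.0], [292.0, 172.0, 7.0], [292.0, 190.0, 7.0], [274.0, 190.0, 7.0], [294.0, 206.0, 7.0], [310.0, 232.0, 7.0]]
red [([213.1, 268.7], [204, 256, 20, 27, 296]), ([441.9, 269.1], [427, 256, 32, 25, 470])]
```

```bash
python3 - <<'E'
from bl import *
a=pickle.load(open('w14.pkl','rb'));b=pickle.load(open('w15.pkl','rb'))
print(two(a,(280.3,210.2),b,(394.7,195.2)))
h=lambda d,box:(lambda m:[cv2.moments(m[box[1]:box[3],box[0]:box[2]],True)])(cv2.inRange(cv2.cvtColor(d['pixels'],cv2.COLOR_RGB2HSV),np.array((100,150,50)),np.array((130,255,255))))
print('b1@141',plane(b,(282.8,189.5),141))
# front/back cap rows of b0 individually: top & bottom extents of blobs
for ra,rb in(((280.3,187),(394.7,172)),((280.3,233),(394.7,219))): print(two(a,ra,b,rb))
m=cv2.inRange(cv2.cvtColor(a['pixels'],cv2.COLOR_RGB2HSV),np.array((100,150,50)),np.array((130,255,255)));m[:172]=0;m[250:]=0;m[:,:240]=0;m[:,320:]=0
n,l,s,c=cv2.connectedComponentsWithStats(m);print(s[1:])
E
```

```text
(array([585.52946745,  16.80133935, 138.67080002]), np.float64(0.061152983433906856))
b1@141 [576.80015231 111.8079569  141.        ]
(array([604.40794363,  19.615529  , 133.4802472 ]), np.float64(0.12018971725834637))
(array([566.49888397,  13.92191569, 143.57428962]), np.float64(0.8703963646227241))
[[264 187  14  47 490]
 [284 187  14  47 482]]
```

Block0 caps triangulate to z≈139 (fully down, expected 141) and block1 matches in size and height, so both are seated. Now lever 1: turn so the pinch line is diagonal, and move above its knob.

{"api": "step_arm", "payload": {
  "targets": [
    [[-0.095,-0.086,0,0,0,-1,0.35],[-0.095,-0.086,0,0,0,-1,0.35],[-0.095,-0.086,0,0,0,-1,0.35],[-0.095,-0.086,0,0,0,-1,0.35],[-0.095,-0.086,0,0,0,-1,0.35]]
  ]
}}

```text
t: 42.38
ee_pos: [542.3, 88.0, 456.3]
orientation: [3.125, -0.318, -0.0]
ft_force: [-0.4, 0.2, 0.1]
width: 30.5
grasp_force: 0.0
```

{"api": "step_arm", "payload": {
  "targets": [
    [[-0.095,-0.086,0,0,0,-1,0.35],[-0.095,-0.086,0,0,0,-1,0.35],[-0.095,-0.086,0,0,0,-1,0.35],[-0.095,-0.086,0,0,0,-1,0.35],[-0.095,-0.086,0,0,0,-1,0.35]]
  ]
}}

```text
t: 43.0
ee_pos: [518.6, 66.4, 456.4]
orientation: [3.023, -0.856, 0.0]
ft_force: [-0.5, 0.1, -0.1]
width: 30.6
grasp_force: 0.0
```

{"api": "step_arm", "payload": {
  "targets": [
    [[0,0,-0.5,0,0,-1,0.35],[0,0,-0.5,0,0,-0.25,0.35],[0,0,-0.5,0,0,0,0.35],[0,0,0,0,0,0,0.35],[0,0,0,0,0,0,0.35]]
  ]
}}

```text
t: 43.62
ee_pos: [518.7, 66.6, 382.3]
orientation: [-2.983, 0.983, -0.001]
ft_force: [0.3, 0.9, -0.6]
width: 30.8
grasp_force: 0.0
```

```bash
python3 - <<'E'
from bl import *
o=st();d=snap('wrist','w16');h=cv2.cvtColor(d['pixels'],cv2.COLOR_RGB2HSV)
k=((h[...,0]<6)|(h[...,0]>174))&(h[...,1]>180)&(h[...,2]>90)
n,l,s,c=cv2.connectedComponentsWithStats(k.astype(np.uint8));print('red',[(c[i].round(1).tolist(),s[i].tolist()) for i in range(1,n) if s[i,4]>30])
s=snap('side');e=snap('scene')
def red(d,box):
    h=cv2.cvtColor(d['pixels'],cv2.COLOR_RGB2HSV);k=(((h[...,0]<8)|(h[...,0]>172))&(h[...,1]>140)&(h[...,2]>70)).astype(np.uint8)
    n,l,s,c=cv2.connectedComponentsWithStats(k);return [(c[i].round(1).tolist(),int(s[i,4])) for i in range(1,n) if s[i,4]>5 and box[0]<c[i][0]<box[2] and box[1]<c[i][1]<box[3]]
print(red(s,(220,150,320,240)),red(e,(225,160,370,260)))
print([proj(s,[518.5,66.4,162]),proj(s,[532.5,-27,162])])
E
```

```text
t 43.625 ee [518.7  66.6 382.3] tooly yaw -126.48 z [ 0.001  0.    -1.   ] F [ 0.3  0.9 -0.6] w 30.8 g 0.0 q [ 0.11  0.3   1.87 -0.    0.96  2.31]
red [([413.8, 117.9], [391, 104, 45, 29, 1000]), ([286.4, 236.9], [275, 218, 24, 38, 750])]
[([243.2, 180.1], 20), ([262.0, 196.7], 31), ([282.3, 214.7], 36)] [([313.1, 186.4], 41), ([246.2, 187.5], 35), ([280.5, 187.4], 31)]
[(np.float64(262.1491585286339), np.float64(194.79374503961853)), (np.float64(281.91439958048454), np.float64(212.434297658491))]
```

The red knob appears centred between the fingers at (286,237). Descend and pinch; then swing along the arc.

{"api": "step_arm", "payload": {
  "targets": [
    [[-0.03,-0.03,-0.5,0,0,0,0.35],[0,0,-0.58,0,0,0,0.35],[0,0,0,0,0,0,0.1],[0,0,0,0,0,0,0],[0,0,0,0,0,0,0]]
  ]
}}

```text
t: 44.4
ee_pos: [516.5, 65.1, 328.5]
orientation: [-2.984, 0.983, -0.001]
ft_force: [-1.2, -1.1, -1.0]
width: 15.3
grasp_force: 30.0
```

```bash
python3 - <<'E'
from bl import *
o=st()
x=np.array([.989,.1485]);y=np.array([-.1485,.989]);pv=np.array([549.5,63.7])
r=o['ee_pos'][:2]-pv;print('rel',r@x,r@y,'alpha',np.arctan2(r@y,-(r@x)),np.hypot(*r))
a=np.linspace(np.arctan2(r@y,-(r@x)),1.60,13);p=np.array([pv-32*np.cos(t)*x+32*np.sin(t)*y for t in a]);p[0]=o['ee_pos'][:2]
print((np.diff(p,axis=0)/50).round(3).tolist())
E
```

```text
t 44.4 ee [516.5  65.1 328.5] tooly yaw -126.47 z [ 0.001 -0.    -1.   ] F [-1.2 -1.1 -1. ] w 15.3 g 30.0 q [ 0.1   0.38  1.92 -0.    0.85  2.31]
rel -32.44504926311708 6.241291368455691 alpha 0.19004353539716826 33.037037497922285
[[0.028, 0.074], [0.016, 0.073], [0.025, 0.071], [0.033, 0.068], [0.041, 0.063], [0.048, 0.058], [0.054, 0.052], [0.06, 0.045], [0.065, 0.038], [0.069, 0.03], [0.072, 0.022], [0.074, 0.013]]
```

{"api": "step_arm", "payload": {
  "targets": [
    [[0.02,0.074,0,0,0,0,0],[0.016,0.073,0,0,0,0,0],[0.025,0.071,0,0,0,0,0],[0.033,0.068,0,0,0,0,0],[0.041,0.063,0,0,0,0,0]]
  ]
}}

```text
t: 45.02
ee_pos: [521.3, 82.0, 328.1]
orientation: [2.98, -0.983, -0.009]
ft_force: [-13.4, -4.4, 9.5]
width: 15.4
grasp_force: 30.0
```

{"api": "step_arm", "payload": {
  "targets": [
    [[0.048,0.058,0,0,0,0,0],[0.054,0.052,0,0,0,0,0],[0.06,0.045,0,0,0,0,0],[0.065,0.038,0,0,0,0,0],[0,0,0,0,0,0,0]]
  ]
}}

```text
t: 45.65
ee_pos: [533.2, 91.8, 327.8]
orientation: [2.981, -0.983, -0.007]
ft_force: [-8.6, -3.5, 3.5]
width: 15.2
grasp_force: 30.0
```

{"api": "step_arm", "payload": {
  "targets": [
    [[0.069,0.03,0,0,0,0,0],[0.072,0.022,0,0,0,0,0],[0.074,0.013,0,0,0,0,0],[0,0,0,0,0,0,0],[0,0,0,0,0,0,0]]
  ]
}}

```text
t: 46.28
ee_pos: [543.2, 95.0, 327.7]
orientation: [2.98, -0.983, -0.01]
ft_force: [-12.0, -4.6, 6.1]
width: 15.6
grasp_force: 30.0
```

```bash
python3 - <<'E'
from bl import *
o=st();x=np.array([.989,.1485]);y=np.array([-.1485,.989]);pv=np.array([549.5,63.7])
r=o['ee_pos'][:2]-pv;print('rel',r@x,r@y,'alpha',np.arctan2(r@y,-(r@x)),np.hypot(*r),'F shaker',o['ft_force'][:2]@x,o['ft_force'][:2]@y)
E
```

```text
t 46.275 ee [543.2  95.  327.7] tooly yaw -126.49 z [-0.007 -0.001 -1.   ] F [-12.   -4.6   6.1] w 15.6 g 30.0 q [ 0.15  0.42  1.85 -0.    0.88  2.36]
rel -1.6244802472785356 31.896591824953827 alpha 1.5199107055337135 31.93516582506798 F shaker -12.507473290704048 -2.803800263227701
```

{"api": "step_arm", "payload": {
  "targets": [
    [[0.05,0.007,0,0,0,0,0],[0,0,0,0,0,0,0],[0.04,0.006,0,0,0,0,0],[0,0,0,0,0,0,0],[0,0,0,0,0,0,0]]
  ]
}}

```text
t: 46.9
ee_pos: [545.0, 95.3, 327.5]
orientation: [2.976, -0.981, -0.022]
ft_force: [-26.1, -6.1, 17.6]
width: 15.7
grasp_force: 30.0
```

```bash
python3 - <<'E'
from bl import *
o=st();print(o['moment'])
E
```

```text
t 46.9 ee [545.   95.3 327.5] tooly yaw -126.5 z [-0.016 -0.003 -1.   ] F [-26.1  -6.1  17.6] w 15.7 g 30.0 q [ 0.15  0.43  1.84 -0.    0.89  2.36]
[-1.0345611   4.42949272 -0.2885392 ]
```

Lever 1 is against its stop (tip no longer moves while force builds). Release, rise, move to lever 0's knob.

{"api": "step_arm", "payload": {
  "targets": [
    [[-0.04,-0.005,0,0,0,0,0.1],[0,0,0,0,0,0,0.4],[0,0,0,0,0,0,0.4],[0,0,0.5,0,0,0,0.4],[0,0,0.6,0,0,0,0.35]]
  ]
}}

```text
t: 47.52
ee_pos: [548.3, 96.1, 383.6]
orientation: [-2.983, 0.983, -0.001]
ft_force: [-0.2, -1.5, 0.6]
width: 31.4
grasp_force: 0.0
```

{"api": "step_arm", "payload": {
  "targets": [
    [[-0.09,-0.8,0,0,0,0,0.35],[-0.09,-0.8,0,0,0,0,0.35],[-0.1,-0.84,0,0,0,0,0.35],[0,0,0,0,0,0,0.35],[0,0,0,0,0,0,0.35]]
  ]
}}

```text
t: 48.15
ee_pos: [534.3, -25.9, 383.2]
orientation: [-2.983, 0.984, -0.002]
ft_force: [0.2, 0.5, -0.2]
width: 30.7
grasp_force: 0.0
```

```bash
cat > red.py <<'E'
from bl import *
o=st();d=snap('wrist');h=cv2.cvtColor(d['pixels'],cv2.COLOR_RGB2HSV)
k=((h[...,0]<6)|(h[...,0]>174))&(h[...,1]>180)&(h[...,2]>90)
n,l,s,c=cv2.connectedComponentsWithStats(k.astype(np.uint8));print('red',[(c[i].round(1).tolist(),s[i].tolist(),plane(d,c[i],165)[:2].round(1).tolist()) for i in range(1,n) if s[i,4]>30])
s=snap('side');e=snap('scene')
def red(d,box):
    h=cv2.cvtColor(d['pixels'],cv2.COLOR_RGB2HSV);k=(((h[...,0]<8)|(h[...,0]>172))&(h[...,1]>140)&(h[...,2]>70)).astype(np.uint8)
    n,l,s,c=cv2.connectedComponentsWithStats(k);return [(c[i].round(1).tolist(),int(s[i,4]),plane(d,c[i],162)[:2].round(1).tolist()) for i in range(1,n) if s[i,4]>5 and box[0]<c[i][0]<box[2] and box[1]<c[i][1]<box[3]]
print('side',red(s,(220,150,320,240)));print('scene',red(e,(225,160,370,260)))
E
python3 red.py
```

```text
t 48.15 ee [534.3 -25.9 383.2] tooly yaw -126.51 z [ 0.002  0.    -1.   ] F [ 0.2  0.5 -0.2] w 30.7 g 0.0 q [-0.07  0.32  1.85  0.    0.97  2.14]
red [([293.4, 234.6], [281, 216, 26, 37, 737], [533.5, -31.3])]
side [([243.5, 180.2], 32, [500.0, 152.2]), ([264.8, 187.5], 26, [541.5, 87.9]), ([282.4, 214.6], 38, [529.3, -34.7])]
scene [([313.2, 186.0], 47, [498.4, 156.0]), ([246.5, 187.7], 30, [528.5, -32.1]), ([290.0, 189.5], 10, [525.8, 91.9])]
```

{"api": "step_arm", "payload": {
  "targets": [
    [[-0.08,-0.1,-0.5,0,0,0,0.35],[0,0,-0.6,0,0,0,0.35],[0,0,0,0,0,0,0.1],[0,0,0,0,0,0,0],[0,0,0,0,0,0,0]]
  ]
}}

```text
t: 48.92
ee_pos: [529.5, -30.8, 328.0]
orientation: [2.984, -0.983, -0.001]
ft_force: [-2.2, 0.4, -5.2]
width: 15.3
grasp_force: 30.0
```

```bash
python3 - <<'E'
from bl import *
o=st()
x=np.array([.989,.1485]);y=np.array([-.1485,.989]);pv=np.array([561.5,-30.8])
r=o['ee_pos'][:2]-pv;print('rel',r@x,r@y,'alpha',np.arctan2(r@y,-(r@x)),np.hypot(*r))
a=np.linspace(np.arctan2(r@y,-(r@x)),1.60,13);p=np.array([pv-32*np.cos(t)*x+32*np.sin(t)*y for t in a]);
print((np.diff(p,axis=0)/50).round(3).tolist())
E
```

```text
t 48.925 ee [529.5 -30.8 328. ] tooly yaw -126.46 z [-0.001  0.    -1.   ] F [-2.2  0.4 -5.2] w 15.3 g 30.0 q [-0.08  0.39  1.89  0.    0.85  2.13]
rel -31.641194717061403 4.706600200468359 alpha 0.14766637938713867 31.986560139532386
[[0.005, 0.077], [0.014, 0.076], [0.023, 0.074], [0.032, 0.071], [0.04, 0.066], [0.048, 0.061], [0.055, 0.055], [0.061, 0.048], [0.066, 0.04], [0.071, 0.032], [0.074, 0.023], [0.076, 0.014]]
```

{"api": "step_arm", "payload": {
  "targets": [
    [[0.005,0.077,0,0,0,0,0],[0.014,0.076,0,0,0,0,0],[0.023,0.074,0,0,0,0,0],[0.032,0.071,0,0,0,0,0],[0,0,0,0,0,0,0]]
  ]
}}

```text
t: 49.55
ee_pos: [531.1, -16.5, 327.7]
orientation: [2.981, -0.983, -0.011]
ft_force: [-14.0, -4.7, 4.4]
width: 15.4
grasp_force: 30.0
```

{"api": "step_arm", "payload": {
  "targets": [
    [[0.04,0.066,0,0,0,0,0],[0.048,0.061,0,0,0,0,0],[0.055,0.055,0,0,0,0,0],[0.061,0.048,0,0,0,0,0],[0,0,0,0,0,0,0]]
  ]
}}

```text
t: 50.18
ee_pos: [542.1, -4.7, 327.6]
orientation: [2.982, -0.983, -0.008]
ft_force: [-8.6, -0.9, -0.5]
width: 15.4
grasp_force: 30.0
```

```bash
python3 - <<'E'
from bl import *
o=st()
E
```

```text
t 50.175 ee [542.1  -4.7 327.6] tooly yaw -126.5 z [-0.005  0.    -1.   ] F [-8.6 -0.9 -0.5] w 15.4 g 30.0 q [-0.03  0.41  1.87 -0.    0.87  2.18]
```

{"api": "step_arm", "payload": {
  "targets": [
    [[0.066,0.04,0,0,0,0,0],[0.071,0.032,0,0,0,0,0],[0.074,0.023,0,0,0,0,0],[0.076,0.014,0,0,0,0,0],[0,0,0,0,0,0,0]]
  ]
}}

```text
t: 50.8
ee_pos: [556.4, 0.5, 327.5]
orientation: [2.982, -0.983, -0.008]
ft_force: [-8.9, -2.4, -0.4]
width: 15.2
grasp_force: 30.0
```

{"api": "step_arm", "payload": {
  "targets": [
    [[0.05,0.007,0,0,0,0,0],[0,0,0,0,0,0,0],[0.04,0.006,0,0,0,0,0],[0,0,0,0,0,0,0],[0,0,0,0,0,0,0]]
  ]
}}

```text
t: 51.42
ee_pos: [558.9, 0.8, 327.3]
orientation: [2.979, -0.982, -0.017]
ft_force: [-19.2, -5.4, 8.9]
width: 15.7
grasp_force: 30.0
```

```bash
python3 - <<'E'
from bl import *
o=st()
E
```

```text
t 51.425 ee [558.9   0.8 327.3] tooly yaw -126.47 z [-0.012 -0.001 -1.   ] F [-19.2  -5.4   8.9] w 15.7 g 30.0 q [-0.02  0.43  1.83 -0.    0.89  2.19]
```

Both levers end at matching stop positions (95 mm apart exactly), so both are fully shut. Release, rise, rotate for the handle.

{"api": "step_arm", "payload": {
  "targets": [
    [[0.04,0.006,0,0,0,0,0],[0,0,0,0,0,0,0],[-0.05,-0.007,0,0,0,0,0.1],[0,0,0,0,0,0,0.4],[0,0,0,0,0,0,0.4]]
  ]
}}

```text
t: 52.05
ee_pos: [562.8, 1.4, 328.9]
orientation: [-2.983, 0.983, -0.005]
ft_force: [1.0, -0.0, 0.3]
width: 32.0
grasp_force: 0.0
```

{"api": "step_arm", "payload": {
  "targets": [
    [[0,0,0.5,0,0,0,0.4],[0,0,0.8,0,0,0,0.4],[0,0,0.9,0,0,1,0.4],[0,0,0.9,0,0,1,0.4],[0,0,0.7,0,0,1,0.4]]
  ]
}}

```text
t: 52.68
ee_pos: [562.5, 1.5, 521.0]
orientation: [-3.07, 0.662, -0.007]
ft_force: [0.1, 0.7, 0.1]
width: 35.1
grasp_force: 0.0
```

{"api": "step_arm", "payload": {
  "targets": [
    [[0,0,0,0,0,1,0.4],[0,0,0,0,0,1,0.4],[0,0,0,0,0,1,0.4],[0,0,0,0,0,1,0.4],[0,0,0,0,0,1,0.4]]
  ]
}}

```text
t: 53.3
ee_pos: [562.5, 1.5, 518.8]
orientation: [-3.139, 0.119, -0.005]
ft_force: [0.4, -0.4, -0.6]
width: 35.0
grasp_force: 0.0
```

{"api": "step_arm", "payload": {
  "targets": [
    [[0,0,0,0,0,1,0.4],[0,0,0,0,0,1,0.4],[0,0,0,0,0,1,0.4],[0,0,0,0,0,1,0.4],[0,0,0,0,0,1,0.4]]
  ]
}}

```text
t: 53.92
ee_pos: [562.5, 1.5, 518.8]
orientation: [3.112, 0.428, 0.005]
ft_force: [-0.8, 0.0, 0.4]
width: 35.4
grasp_force: 0.0
```

{"api": "step_arm", "payload": {
  "targets": [
    [[0,0,0,0,0,1,0.4],[0,0,0,0,0,1,0.4],[0,0,0,0,0,1,0.4],[0,0,0,0,0,1,0.4],[0,0,0,0,0,1,0.4]]
  ]
}}

```text
t: 54.55
ee_pos: [562.5, 1.5, 518.8]
orientation: [2.99, 0.962, 0.004]
ft_force: [0.2, 0.5, -0.8]
width: 35.1
grasp_force: 0.0
```

{"api": "step_arm", "payload": {
  "targets": [
    [[0,0,0,0,0,1,0.4],[0,0,0,0,0,1,0.4],[0,0,0,0,0,1,0.4],[0,0,0,0,0,1,0.4],[0,0,0,0,0,1,0.4]]
  ]
}}

```text
t: 55.18
ee_pos: [562.5, 1.5, 518.8]
orientation: [2.777, 1.466, 0.004]
ft_force: [-0.3, 0.3, -0.8]
width: 35.2
grasp_force: 0.0
```

{"api": "step_arm", "payload": {
  "targets": [
    [[0,0,0,0,0,1,0.4],[0,0,0,0,0,1,0.4],[0,0,0,0,0,1,0.4],[0,0,0,0,0,1,0.4],[0,0,0,0,0,1,0.4]]
  ]
}}

```text
t: 55.8
ee_pos: [562.5, 1.5, 518.8]
orientation: [2.48, 1.926, 0.004]
ft_force: [-0.0, 0.7, -0.4]
width: 35.1
grasp_force: 0.0
```

{"api": "step_arm", "payload": {
  "targets": [
    [[0,0,0,0,0,1,0.4],[0,0,0,0,0,1,0.4],[0,0,0,0,0,1,0.4],[0,0,0,0,0,1,0.4],[0,0,0,0,0,1,0.4]]
  ]
}}

```text
t: 56.42
ee_pos: [562.5, 1.5, 518.8]
orientation: [2.107, 2.327, 0.003]
ft_force: [-0.1, -0.5, -1.2]
width: 34.9
grasp_force: 0.0
```

{"api": "step_arm", "payload": {
  "targets": [
    [[0,0,0,0,0,0.75,0.4],[0,0,0,0,0,0,0.4],[0,0,0,0,0,0,0.4],[0,0,0,0,0,0,0.4],[0,0,0,0,0,0,0.4]]
  ]
}}

```text
t: 57.05
ee_pos: [562.1, 1.3, 517.7]
orientation: [2.05, 2.38, 0.0]
ft_force: [0.3, -0.4, -0.3]
width: 35.1
grasp_force: 0.0
```

```bash
python3 red.py; cat > hnd.py <<'E'
from bl import *
def blue(d,box):
    h=cv2.cvtColor(d['pixels'],cv2.COLOR_RGB2HSV);m=cv2.inRange(h,np.array((100,150,50)),np.array((130,255,255)))
    M=np.zeros_like(m);x0,y0,x1,y1=box;M[y0:y1,x0:x1]=m[y0:y1,x0:x1]
    n,l,s,c=cv2.connectedComponentsWithStats(M);return [(c[i].round(1).tolist(),s[i].tolist()) for i in range(1,n) if s[i,4]>15]
for n in('side','scene','wrist'):
    d=snap(n);u=np.array([proj(d,[723-8.9*k,130.5+59*k,258]) for k in(-1,1)]);print(n,u.round(0).tolist())
    x0,y0=np.maximum(u.min(0)-30,0).astype(int);x1,y1=(u.max(0)+30).astype(int);print(blue(d,(x0,y0,x1,y1)))
E
python3 hnd.py
```

```text
t 57.05 ee [562.1   1.3 517.7] tooly yaw 8.51 z [ 0. -0. -1.] F [ 0.3 -0.4 -0.3] w 35.1 g 0.0 q [-0.02  0.22  1.65 -0.    1.27 -0.17]
red [([237.6, 3.8], [230, 0, 17, 10, 130], [503.7, 156.5]), ([275.1, 88.5], [267, 80, 17, 18, 240], [544.1, 95.0]), ([276.9, 192.7], [270, 184, 14, 18, 204], [559.2, 2.4])]
side [([243.5, 180.3], 30, [499.9, 152.1]), ([264.8, 187.1], 28, [542.1, 89.6]), ([284.1, 203.8], 35, [556.5, -2.1])]
scene [([313.3, 186.1], 45, [499.3, 156.2]), ([255.8, 190.1], 12, [539.1, -3.4]), ([289.9, 189.2], 12, [524.4, 91.5])]
side [[318.0, 146.0], [293.0, 127.0]]
[([264.3, 113.2], [262, 105, 8, 20, 95]), ([313.0, 143.1], [305, 135, 15, 20, 43])]
scene [[273.0, 197.0], [325.0, 196.0]]
[([297.8, 197.3], [271, 194, 56, 18, 230])]
wrist [[547.0, 158.0], [589.0, -50.0]]
[([548.3, 135.8], [517, 69, 43, 96, 1127])]
```

Both knobs read at their shut positions. Move over the open handle.

{"api": "step_arm", "payload": {
  "targets": [
    [[0.8,0.64,0,0,0,0,0.4],[0.8,0.64,0,0,0,0,0.4],[0.8,0.64,0,0,0,0,0.4],[0.8,0.64,0,0,0,0,0.4],[0,0,0,0,0,0,0.4]]
  ]
}}

```text
t: 57.98
ee_pos: [723.8, 131.6, 515.9]
orientation: [-2.047, -2.382, 0.001]
ft_force: [0.1, 0.2, 0.6]
width: 35.4
grasp_force: 0.0
```

{"api": "step_arm", "payload": {
  "targets": [
    [[0,0,-0.5,0,0,0,0.4],[0,0,-0.4,0,0,0,0.4],[0,0,0,0,0,0,0.4],[0,0,0,0,0,0,0.4],[0,0,0,0,0,0,0.4]]
  ]
}}

```text
t: 58.6
ee_pos: [722.2, 129.2, 474.0]
orientation: [2.05, 2.379, 0.002]
ft_force: [-0.1, -1.1, 0.1]
width: 34.9
grasp_force: 0.0
```

```bash
cat > bar.py <<'E'
from bl import *
o=st();d=snap('wrist','bar');h=cv2.cvtColor(d['pixels'],cv2.COLOR_RGB2HSV);m=cv2.inRange(h,np.array((100,150,50)),np.array((130,255,255)))
m[:,:200]=0;m[:,370:]=0
n,l,s,c=cv2.connectedComponentsWithStats(m);i=1+s[1:,4].argmax();print(s[i])
for y in range(s[i,1],min(s[i,1]+s[i,3],300),15):
    x=np.nonzero(l[y]==i)[0];print(y,x.min(),x.max(),plane(d,((x.min()+x.max())/2,y),258)[:2].round(1))
E
python3 bar.py
```

```text
t 58.6 ee [722.2 129.2 474. ] tooly yaw 8.52 z [ 0.002  0.    -1.   ] F [-0.1 -1.1  0.1] w 34.9 g 0.0 q [ 0.16  0.53  1.3  -0.    1.31  0.01]
[ 273  127   17  190 3012]
127 277 284 [713.7 195. ]
142 273 289 [715.1 187.2]
157 274 289 [716.6 179.2]
172 274 289 [717.8 171.1]
187 274 289 [719.1 162.7]
202 274 289 [720.3 154.2]
217 274 289 [721.6 145.5]
232 274 289 [723.  136.5]
247 274 289 [724.3 127.4]
262 274 289 [725.7 118.1]
277 274 289 [727.2 108.5]
292 274 289 [728.6  98.8]
```

Bar centred at column 281. Descend and pinch.

{"api": "step_arm", "payload": {
  "targets": [
    [[0,0,-0.5,0,0,0,0.4],[0,0,-0.5,0,0,0,0.4],[0,0,0,0,0,0,0.4],[0,0,0,0,0,0,0],[0,0,0,0,0,0,0]]
  ]
}}

```text
t: 59.28
ee_pos: [722.4, 129.4, 424.4]
orientation: [2.049, 2.379, 0.003]
ft_force: [-0.5, 0.6, -0.2]
width: 18.6
grasp_force: 0.0
```

{"api": "step_arm", "payload": {
  "targets": [
    [[0,0,0,0,0,0,0],[0,0,0,0,0,0,0],[0,0,0,0,0,0,0],[0,0,0,0,0,0,0],[0,0,0,0,0,0,0]]
  ]
}}

```text
t: 59.9
ee_pos: [722.4, 129.4, 423.8]
orientation: [2.049, 2.379, 0.003]
ft_force: [1.8, 0.4, 5.8]
width: 10.0
grasp_force: 30.0
```

```bash
python3 - <<'E'
from bl import *
o=st();h=np.array([631,117]);x=np.array([.989,.1485]);r=(o['ee_pos'][:2]-h)@x;z=o['ee_pos'][2]-163-81;print('rel',r,z,np.hypot(r,z),'theta',np.degrees(np.arctan2(z,-r))-26.05)
f0=np.arctan2(z,-r);f=np.linspace(f0,np.radians(26.05),21);p=200.4*np.c_[-np.cos(f),np.sin(f)];d=np.diff(p,axis=0)/50
print(np.c_[d[:,0]*.989,d[:,0]*.1485,d[:,1]].round(2).tolist())
E
```

```text
t 59.9 ee [722.4 129.4 423.8] tooly yaw 8.53 z [ 0.002  0.    -1.   ] F [1.8 0.4 5.8] w 10.0 g 30.0 q [0.16 0.57 1.35 0.   1.23 0.01]
rel 92.27492107630457 179.84858432755163 202.13899758399586 theta 91.1110006262388
[[-0.29, -0.04, 0.13], [-0.3, -0.04, 0.11], [-0.3, -0.05, 0.09], [-0.31, -0.05, 0.06], [-0.31, -0.05, 0.04], [-0.31, -0.05, 0.01], [-0.31, -0.05, -0.01], [-0.31, -0.05, -0.04], [-0.31, -0.05, -0.06], [-0.3, -0.05, -0.09], [-0.29, -0.04, -0.11], [-0.29, -0.04, -0.14], [-0.27, -0.04, -0.16], [-0.26, -0.04, -0.18], [-0.25, -0.04, -0.2], [-0.23, -0.03, -0.22], [-0.21, -0.03, -0.24], [-0.19, -0.03, -0.25], [-0.17, -0.03, -0.27], [-0.15, -0.02, -0.28]]
```

{"api": "step_arm", "payload": {
  "targets": [
    [[-0.29,-0.04,0.13,0,0,0,0],[-0.3,-0.04,0.11,0,0,0,0],[-0.3,-0.05,0.09,0,0,0,0],[-0.31,-0.05,0.06,0,0,0,0],[-0.31,-0.05,0.04,0,0,0,0]]
  ]
}}

```text
t: 60.52
ee_pos: [646.1, 118.0, 445.1]
orientation: [2.05, 2.38, 0.003]
ft_force: [2.7, 3.1, 0.7]
width: 10.3
grasp_force: 30.0
```

{"api": "step_arm", "payload": {
  "targets": [
    [[-0.31,-0.05,0.01,0,0,0,0],[-0.31,-0.05,-0.01,0,0,0,0],[-0.31,-0.05,-0.04,0,0,0,0],[-0.31,-0.05,-0.06,0,0,0,0],[-0.3,-0.05,-0.09,0,0,0,0]]
  ]
}}

```text
t: 61.15
ee_pos: [568.0, 105.7, 434.0]
orientation: [-2.049, -2.379, 0.001]
ft_force: [-0.9, 6.2, 3.1]
width: 10.5
grasp_force: 30.0
```

{"api": "step_arm", "payload": {
  "targets": [
    [[-0.29,-0.04,-0.11,0,0,0,0],[-0.29,-0.04,-0.14,0,0,0,0],[-0.27,-0.04,-0.16,0,0,0,0],[-0.26,-0.04,-0.18,0,0,0,0],[-0.25,-0.04,-0.2,0,0,0,0]]
  ]
}}

```text
t: 61.78
ee_pos: [500.3, 95.3, 394.2]
orientation: [-2.049, -2.379, 0.001]
ft_force: [1.6, 6.0, -2.2]
width: 10.4
grasp_force: 30.0
```

```bash
cat > th.py <<'E'
from bl import *
o=st();h=np.array([631,117]);x=np.array([.989,.1485]);r=(o['ee_pos'][:2]-h)@x;z=o['ee_pos'][2]-163-81;print('rel',r,z,np.hypot(r,z),'theta',np.degrees(np.arctan2(z,-r))-26.05)
E
python3 th.py
```

```text
t 61.775 ee [500.3  95.3 394.2] tooly yaw 8.52 z [-0.001  0.    -1.   ] F [ 1.6  6.  -2.2] w 10.4 g 30.0 q [0.16 0.27 1.89 0.   0.98 0.02]
rel -132.44874053022994 150.22777608032186 200.27744150074292 theta 22.548896980007004
```

{"api": "step_arm", "payload": {
  "targets": [
    [[-0.23,-0.03,-0.22,0,0,0,0],[-0.21,-0.03,-0.24,0,0,0,0],[-0.19,-0.03,-0.25,0,0,0,0],[-0.17,-0.03,-0.27,0,0,0,0],[0,0,0,0,0,0,0]]
  ]
}}

```text
t: 62.4
ee_pos: [460.5, 89.2, 344.5]
orientation: [-2.049, -2.379, 0.003]
ft_force: [-1.6, 6.1, -0.6]
width: 10.1
grasp_force: 30.0
```

{"api": "step_arm", "payload": {
  "targets": [
    [[-0.1,-0.01,-0.18,0,0,0,0],[-0.05,-0.01,-0.1,0,0,0,0],[0,0,0,0,0,0,0],[0,0,-0.04,0,0,0,0],[0,0,0,0,0,0,0]]
  ]
}}

```text
t: 63.02
ee_pos: [453.3, 88.2, 330.4]
orientation: [-2.049, -2.379, 0.004]
ft_force: [-8.0, 2.5, 6.9]
width: 10.1
grasp_force: 30.0
```

```bash
python3 th.py
```

```text
t 63.025 ee [453.3  88.2 330.4] tooly yaw 8.52 z [-0.003 -0.001 -1.   ] F [-8.   2.5  6.9] w 10.1 g 30.0 q [ 0.17  0.3   2.04 -0.    0.81  0.02]
rel -180.040453703873 86.37331259170907 199.6870403856032 theta -0.4209203011602476
```

{"api": "step_arm", "payload": {
  "targets": [
    [[0,0,-0.05,0,0,0,0],[0,0,0,0,0,0,0],[0,0,-0.04,0,0,0,0],[0,0,0,0,0,0,0],[0,0,0,0,0,0,0]]
  ]
}}

```text
t: 63.65
ee_pos: [453.3, 87.9, 327.8]
orientation: [-2.049, -2.38, 0.004]
ft_force: [-16.0, -1.2, 33.5]
width: 10.2
grasp_force: 30.0
```

{"api": "step_arm", "payload": {
  "targets": [
    [[0,0,0.06,0,0,0,0],[0,0,0,0,0,0,0.2],[0,0,0,0,0,0,0.35],[0,0,0,0,0,0,0.35],[0,0,0,0,0,0,0.35]]
  ]
}}

```text
t: 64.28
ee_pos: [454.3, 88.3, 328.6]
orientation: [2.05, 2.38, 0.0]
ft_force: [0.2, 0.0, 0.6]
width: 30.8
grasp_force: 0.0
```

{"api": "step_arm", "payload": {
  "targets": [
    [[0,0,0.3,0,0,0,0.35],[0,0,0.8,0,0,0,0.35],[0,0,0.8,0,0,0,0.35],[0,0,0.8,0,0,0,0.35],[-0.6,0,0.5,0,0,0,0.35]]
  ]
}}

```text
t: 64.9
ee_pos: [424.9, 88.4, 491.9]
orientation: [2.049, 2.378, 0.005]
ft_force: [-0.5, 0.3, -0.2]
width: 30.7
grasp_force: 0.0
```

{"api": "step_arm", "payload": {
  "targets": [
    [[0,0,0,0,0,0,0.35],[0,0,0,0,0,0,0.35],[0,0,0,0,0,0,0.35],[0,0,0,0,0,0,0.35],[0,0,0,0,0,0,0.35]]
  ]
}}

```text
t: 65.53
ee_pos: [424.3, 88.3, 488.1]
orientation: [-2.05, -2.38, 0.001]
ft_force: [-0.0, -0.5, -0.5]
width: 30.7
grasp_force: 0.0
```

```bash
cat > fin.py <<'E'
from hd import *
st();d=snap('wrist')
(a,b),s=handle(d);print(s,[plane(d,q,169)[:2].round(1) for q in(a,b)],[plane(d,q,165)[:2].round(1) for q in(a,b)])
e=snap('side');h=cv2.cvtColor(e['pixels'],cv2.COLOR_RGB2HSV);m=cv2.inRange(h,np.array((100,120,60)),np.array((130,255,255)));m[:160]=0;m[225:]=0;m[:,:205]=0;m[:,280:]=0
n,l,s,c=cv2.connectedComponentsWithStats(m);i=1+s[1:,4].argmax();print('side handle',s[i],c[i].round(1),'start was [228,180,36,30,168] (242.3,196.1)')
E
python3 fin.py; python3 red.py
```

```text
t 65.525 ee [424.3  88.3 488.1] tooly yaw 8.52 z [-0.001 -0.    -1.   ] F [-0.  -0.5 -0.5] w 30.7 g 0.0 q [ 0.18  0.03  1.94 -0.    1.17  0.03]
[ 309  127   57  147 1651] [array([444.4, 155.3]), array([462.2,  27.3])] [array([444.8, 155.2]), array([462.9,  25.5])]
side handle [228 180  36  30 152] [243.3 197.2] start was [228,180,36,30,168] (242.3,196.1)
t 65.625 ee [424.2  88.3 488.3] tooly yaw 8.52 z [-0.001 -0.    -1.   ] F [ 0.2 -0.8 -0. ] w 31.0 g 0.0 q [0.18 0.03 1.94 0.   1.17 0.03]
red []
side []
scene []
```

```bash
python3 -c "
from workcell import ctrl
print(ctrl.close_job())"
```

```text
the job is handed in; nothing more can be done
None
```

The job is handed in: the blue- and white-capped blocks (there was no yellow one) sit in pockets 0 and 1, both clamp levers were pushed shut to their stops, and the hood was then closed fully; I did not move the bottle, carton or beaker, and took no final camera check of them.

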